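# Hang the plaster casts to dry, sort out the short ones

### The job

Stand every short-poured plaster cast (a step where a quarter of its block is missing) upright in the plywood reject tray, and hang every sound one on the drying rail: lift the keeper clip off the bar first, and when all hang, set it back astride the bar between the two thin lines. Put each sound cast on the bar only at the loading end, between the thin lines and the end post nearest the tray, and slide it along from there, never lifting it over the banded part, until its strap is centred on a dark band, one cast to a band, any bands. Let everything hang still, and leave the grey pot, brown bottle, brush and stone where they are.

Things in the scene. Friction and masses are not known exactly. Their poses are not given: they have to be found in the camera images.
- cast_a: sound plaster cast (may be absent), 200 g (140 to 280), 165 mm tall, upright. Origin: centre of the block's underside; x towards the hook's free tip, z up. Block 46 (x) x 52 (y) x 36 mm. Above it a steel strap hook (see its _eye). On top a wooden grip 12 (x) x 30 (y) mm, z = 110 to 165: pinch it from above across its 12 mm
- cast_b: sound plaster cast (may be absent), 200 g (140 to 280), 165 mm tall, upright. Origin: centre of the block's underside; x towards the hook's free tip, z up. Block 46 (x) x 52 (y) x 36 mm. Above it a steel strap hook (see its _eye). On top a wooden grip 12 (x) x 30 (y) mm, z = 110 to 165: pinch it from above across its 12 mm
- cast_c: sound plaster cast (may be absent), 200 g (140 to 280), 165 mm tall, upright. Origin: centre of the block's underside; x towards the hook's free tip, z up. Block 46 (x) x 52 (y) x 36 mm. Above it a steel strap hook (see its _eye). On top a wooden grip 12 (x) x 30 (y) mm, z = 110 to 165: pinch it from above across its 12 mm
- cast_d: sound plaster cast (may be absent), 200 g (140 to 280), 165 mm tall, upright. Origin: centre of the block's underside; x towards the hook's free tip, z up. Block 46 (x) x 52 (y) x 36 mm. Above it a steel strap hook (see its _eye). On top a wooden grip 12 (x) x 30 (y) mm, z = 110 to 165: pinch it from above across its 12 mm
- short_a: short-poured cast, a reject (may be absent): same size, axes, hook and grip as cast_a, but of its block's -y half the top (z = 17 to 36) is missing, leaving a step. 200 g (140 to 280). Origin: centre of the block's underside
- short_b: short-poured cast, a reject (may be absent): same size, axes, hook and grip as cast_a, but of its block's -y half the top (z = 17 to 36) is missing, leaving a step. 200 g (140 to 280). Origin: centre of the block's underside
- cast_a_eye (a point): underside middle of the strap's crossing, rests on the bar; 106 mm above the cast's origin, same axes. Strap 24 mm wide (y), 4 thick: rises at x = -17..-13 from the block top (z = 36), crosses at z = 106..110, comes down at x = 13..17 as a tip ending at z = 82. Inside 26 mm wide; open sideways to +x between z = 36 and 82 (z from the cast's origin)
- cast_b_eye (a point): underside middle of the strap's crossing, rests on the bar; 106 mm above the cast's origin, same axes. Strap 24 mm wide (y), 4 thick: rises at x = -17..-13 from the block top (z = 36), crosses at z = 106..110, comes down at x = 13..17 as a tip ending at z = 82. Inside 26 mm wide; open sideways to +x between z = 36 and 82 (z from the cast's origin)
- cast_c_eye (a point): underside middle of the strap's crossing, rests on the bar; 106 mm above the cast's origin, same axes. Strap 24 mm wide (y), 4 thick: rises at x = -17..-13 from the block top (z = 36), crosses at z = 106..110, comes down at x = 13..17 as a tip ending at z = 82. Inside 26 mm wide; open sideways to +x between z = 36 and 82 (z from the cast's origin)
- cast_d_eye (a point): underside middle of the strap's crossing, rests on the bar; 106 mm above the cast's origin, same axes. Strap 24 mm wide (y), 4 thick: rises at x = -17..-13 from the block top (z = 36), crosses at z = 106..110, comes down at x = 13..17 as a tip ending at z = 82. Inside 26 mm wide; open sideways to +x between z = 36 and 82 (z from the cast's origin)
- rail: fixed steel bar, 16 mm thick, level along its y, axis 180 mm up, posts at y = -200 and 200 (24 mm collars, feet 56 x 30). Origin on the bench under its middle; x away from the robot. Dark bands 8 mm wide at y = -45, 21, 87, 153; thin lines at y = -116 and -84 mark the keeper's place; loading end: -116 to -190. A hung cast (either way round) has its origin 82 mm above the bench
- rail_load (a point): top of the bar in the middle of the loading end (rail y = -150 mm, 188 mm above the bench); axes as the rail's
- rail_stop (a point): top of the bar midway between the two thin lines, the keeper's place (rail y = -100 mm, 188 mm above the bench); axes as the rail's
- rail_mark0 (a point): top of the bar at the middle of dark band 0 (rail y = -45 mm, 188 mm above the bench); axes as the rail's
- rail_mark1 (a point): top of the bar at the middle of dark band 1 (rail y = 21 mm, 188 mm above the bench); axes as the rail's
- rail_mark2 (a point): top of the bar at the middle of dark band 2 (rail y = 87 mm, 188 mm above the bench); axes as the rail's
- rail_mark3 (a point): top of the bar at the middle of dark band 3 (rail y = 153 mm, 188 mm above the bench); axes as the rail's
- keeper: loose saddle clip, 120 g, astride the bar at the start, so no cast slides past: two steel legs 24 mm wide (y), 44 high, inner faces at x = -12 and 12, outer at +-16, bridge z = 40 to 46; wooden grip 12 (x) x 30 (y) mm, z = 46 to 96, pinched like a cast's. Origin: between the feet, on which it can stand; 148 mm up on the bar. Bench free at (0.535, -0.435) m
- keeper_eye (a point): underside middle of the keeper's bridge, which rests on the bar, 40 mm above its origin
- tray: loose open plywood reject tray, 120 (x) x 150 (y) x 45 mm, walls and floor 5 mm, 0.8 kg; origin: centre of its underside, turned some 45 degrees, so its x points ahead and to the left
- gray_pot: bystander: round grey pot with clear lid, 54 mm wide, 42 tall; origin under its centre
- glue_bottle: bystander: small brown bottle with pale cap, 47 mm wide, 85 tall; origin under its centre
- tool_3: bystander: thin brush lying flat, 192 mm; origin under its centre
- stone: bystander: rough grey stone, 42 mm, 28 tall, lying under the rail; origin under its centre

How it is judged:
At the end, for the whole second after the job is handed in: Sound casts hang still, within 0.2 rad of upright, strap centre within 10 mm of a band's centre along the bar (15 across, 8 in height); keeper astride the bar within 10 mm of mid-lines, 0.3 rad; short casts stand still on the tray floor, 0.3 rad, within 45 (x) and 60 mm (y) of its centre (((y of cast_a_eye in the frame of rail_mark0 between -0.01 and 0.01 m and x of cast_a_eye in the frame of rail_mark0 between -0.015 and 0.015 m and z of cast_a_eye in the frame of rail_mark0 between -0.008 and 0.008 m) or (y of cast_a_eye in the frame of rail_mark1 between -0.01 and 0.01 m and x of cast_a_eye in the frame of rail_mark1 between -0.015 and 0.015 m and z of cast_a_eye in the frame of rail_mark1 between -0.008 and 0.008 m) or (y of cast_a_eye in the frame of rail_mark2 between -0.01 and 0.01 m and x of cast_a_eye in the frame of rail_mark2 between -0.015 and 0.015 m and z of cast_a_eye in the frame of rail_mark2 between -0.008 and 0.008 m) or (y of cast_a_eye in the frame of rail_mark3 between -0.01 and 0.01 m and x of cast_a_eye in the frame of rail_mark3 between -0.015 and 0.015 m and z of cast_a_eye in the frame of rail_mark3 between -0.008 and 0.008 m)) and angle between each of cast_a, cast_b, cast_c, cast_d's own z axis and vertical below 0.2 rad and linear speed of each of cast_a, cast_b, cast_c, cast_d, short_a, short_b, keeper below 0.03 m/s and contact force between each of cast_a, cast_b, cast_c, cast_d and rail above 0.3 N and ((y of cast_b_eye in the frame of rail_mark0 between -0.01 and 0.01 m and x of cast_b_eye in the frame of rail_mark0 between -0.015 and 0.015 m and z of cast_b_eye in the frame of rail_mark0 between -0.008 and 0.008 m) or (y of cast_b_eye in the frame of rail_mark1 between -0.01 and 0.01 m and x of cast_b_eye in the frame of rail_mark1 between -0.015 and 0.015 m and z of cast_b_eye in the frame of rail_mark1 between -0.008 and 0.008 m) or (y of cast_b_eye in the frame of rail_mark2 between -0.01 and 0.01 m and x of cast_b_eye in the frame of rail_mark2 between -0.015 and 0.015 m and z of cast_b_eye in the frame of rail_mark2 between -0.008 and 0.008 m) or (y of cast_b_eye in the frame of rail_mark3 between -0.01 and 0.01 m and x of cast_b_eye in the frame of rail_mark3 between -0.015 and 0.015 m and z of cast_b_eye in the frame of rail_mark3 between -0.008 and 0.008 m)) and ((y of cast_c_eye in the frame of rail_mark0 between -0.01 and 0.01 m and x of cast_c_eye in the frame of rail_mark0 between -0.015 and 0.015 m and z of cast_c_eye in the frame of rail_mark0 between -0.008 and 0.008 m) or (y of cast_c_eye in the frame of rail_mark1 between -0.01 and 0.01 m and x of cast_c_eye in the frame of rail_mark1 between -0.015 and 0.015 m and z of cast_c_eye in the frame of rail_mark1 between -0.008 and 0.008 m) or (y of cast_c_eye in the frame of rail_mark2 between -0.01 and 0.01 m and x of cast_c_eye in the frame of rail_mark2 between -0.015 and 0.015 m and z of cast_c_eye in the frame of rail_mark2 between -0.008 and 0.008 m) or (y of cast_c_eye in the frame of rail_mark3 between -0.01 and 0.01 m and x of cast_c_eye in the frame of rail_mark3 between -0.015 and 0.015 m and z of cast_c_eye in the frame of rail_mark3 between -0.008 and 0.008 m)) and ((y of cast_d_eye in the frame of rail_mark0 between -0.01 and 0.01 m and x of cast_d_eye in the frame of rail_mark0 between -0.015 and 0.015 m and z of cast_d_eye in the frame of rail_mark0 between -0.008 and 0.008 m) or (y of cast_d_eye in the frame of rail_mark1 between -0.01 and 0.01 m and x of cast_d_eye in the frame of rail_mark1 between -0.015 and 0.015 m and z of cast_d_eye in the frame of rail_mark1 between -0.008 and 0.008 m) or (y of cast_d_eye in the frame of rail_mark2 between -0.01 and 0.01 m and x of cast_d_eye in the frame of rail_mark2 between -0.015 and 0.015 m and z of cast_d_eye in the frame of rail_mark2 between -0.008 and 0.008 m) or (y of cast_d_eye in the frame of rail_mark3 between -0.01 and 0.01 m and x of cast_d_eye in the frame of rail_mark3 between -0.015 and 0.015 m and z of cast_d_eye in the frame of rail_mark3 between -0.008 and 0.008 m)) and x of short_a in the frame of tray between -0.045 and 0.045 m and y of short_a in the frame of tray between -0.06 and 0.06 m and z of each of short_a, short_b in the frame of tray below 0.02 m and angle between each of short_a, short_b, keeper's own z axis and vertical below 0.3 rad and x of short_b in the frame of tray between -0.045 and 0.045 m and y of short_b in the frame of tray between -0.06 and 0.06 m and x of keeper_eye in the frame of rail_stop between -0.012 and 0.012 m and y of keeper_eye in the frame of rail_stop between -0.01 and 0.01 m and z of keeper_eye in the frame of rail_stop between -0.008 and 0.008 m); the robot touches nothing.
It fails at once if cast_a is raised off, or put on, the rail over its banded part instead of being slid there (y of cast_a_eye in the frame of rail_mark0 between -0.025 and 0.225 m and x of cast_a_eye in the frame of rail_mark0 between -0.03 and 0.03 m and z of cast_a_eye in the frame of rail_mark0 between 0.02 and 0.07 m).
It fails at once if cast_b is raised off, or put on, the rail over its banded part instead of being slid there (y of cast_b_eye in the frame of rail_mark0 between -0.025 and 0.225 m and x of cast_b_eye in the frame of rail_mark0 between -0.03 and 0.03 m and z of cast_b_eye in the frame of rail_mark0 between 0.02 and 0.07 m).
It fails at once if cast_c is raised off, or put on, the rail over its banded part instead of being slid there (y of cast_c_eye in the frame of rail_mark0 between -0.025 and 0.225 m and x of cast_c_eye in the frame of rail_mark0 between -0.03 and 0.03 m and z of cast_c_eye in the frame of rail_mark0 between 0.02 and 0.07 m).
It fails at once if cast_d is raised off, or put on, the rail over its banded part instead of being slid there (y of cast_d_eye in the frame of rail_mark0 between -0.025 and 0.225 m and x of cast_d_eye in the frame of rail_mark0 between -0.03 and 0.03 m and z of cast_d_eye in the frame of rail_mark0 between 0.02 and 0.07 m).
It fails at once if the pot, bottle, brush or stone is moved more than 40 mm (distance of any of gray_pot, glue_bottle, tool_3, stone from where it was at the start of the episode above 0.04 m).
Of cast_a, cast_b, cast_c, cast_d only 3 to 4 are there at a start; the rules pass over those that are not, and their reading is None.
Of short_a, short_b only 1 to 2 are there at a start; the rules pass over those that are not, and their reading is None.
At some moment in a run one of short_a, short_b, tray may be knocked a few centimetres aside while the robot is not near it.
Once in a run the grip may slacken for a moment while it holds something.
It also fails if it takes over 210 s, if anything falls off the work surface, if the arm or the gripper's body presses on something with over 40 N, if the wrist force passes 120 N, or if a joint passes its speed limit or range.

### The arm

A 7-joint arm with a two-finger parallel gripper is mounted at the origin on a cart in front of the work surface, level with it; the furniture and walls round the work are solid. World frame = base frame: x ahead of the robot, y to its left, z up, the work surface at z = 0. Lengths are in m, angles in rad, forces in N, time in s.
With the tool pointing down it reaches from about 0.4 to 0.85 m from the base axis. Payload 10.4 kg.
Tool frame: the origin (TCP) lies at the very end of the fingers, on their centre line; the grasp point (between the pads) lies 19 mm behind it; z points along the fingers, y is the line along which they close (so a half turn about z gives the same grasp; the last joint's range is limited). The gripper opens to 85 mm and grips with 20 to 120 N. Pads are 22 mm wide; open, the fingers measure 114 mm over their backs; the gripper's body (76 mm by 85 mm) begins 54 mm behind the grasp point. The pads swing forward as they close: fully open they stand 13 mm farther back than shut.
Start: joints at [-1.319, 0.332, -0.065, 1.46, 0.022, 1.35, -0.088], TCP at [0.17, 0.602, 0.231] pointing down, gripper open.
Joint ranges: [-2.6, 2.6], [-0.5, 2.12], [-1.47, 1.34], [0.16, 2.42], [-1.27, 4.41], [0.06, 2.06], [-2.6, 2.6]. Speed limits (rad/s): [2.22, 2.22, 2.79, 2.79, 3.14, 3.14, 3.14].

### API

Orientations are given as a unit quaternion [w, x, y, z].
In Python, from cell import get_state, viewer, workorder, spotter gives the robot as it stands.
- The arm moves only by the tool step_arm, never from a script. Its argument "motion" is a list of rows, each a list of 2 entries, a list of its own where there are three numbers: the shift along the tool's x, y, z in m, then the turn, a rotation vector about the tool's x, y, z in rad. A call has 1 to 5 rows; each row is the pose to reach, as a shift and turn from the pose commanded when the call began, along the tool's axes at that moment; what a row does not reach only later rows make up. A row lasts 1/8 s, in which the tool goes at most 62.5 mm and 10.7 degrees, less where a joint would pass 70% of its speed; a pose out of reach is approached as far as the arm can. A call with a gripper value outside its range is refused whole. "jaw" is the opening in per cent of the stroke, from 0 (shut) to 100 (fully open), set as the call begins (left out, the last holds). The fingers move at their own pace and stop on an object; "grip_force" is the grip in N (left out, the last holds). Time passes only in rows, so rows that repeat a pose let the fingers close. It gives the time, the measured TCP pose, the force, the opening and the grip force at its end, in the units of the state.
- get_state(): the state, without advancing time (a new reading comes with each control period).
- viewer.read_camera(name): name is "scene" or "top"; returns the picture (400x640x3 uint8, red, green, blue); there is no depth.
- viewer.calibration(name): a dict with "fx", "fy", "cx", "cy" (pixels), "k1" (the pictures are not rectified: a ray, as slopes to the right and down, at radius r is drawn at 1 + k1 r^2 times it, then the intrinsics apply), "R" (3x3) and "t" (3): a world point X has camera coordinates R X + t. Camera axes: x right, y down, z forward; pixel columns grow to the right and rows downward; lengths in m; the calibration is good to about 2 mm. A picture is of the moment at which its call begins. calibration takes no time and is no camera call.
- workorder.hand_in(): hands the job in; it is judged then, once.
Trained networks look in the newest picture that a camera, given by its name, has taken for a name from the list of things; names that differ only in an ending like _2 or _b are one class to them, and where a whole thing is asked for, a point or a joint stands for the part that bears it (a point fixed in the world has none). Each returns a list of dicts, best first, with "confidence" (0 to 1); they miss things now and then, are a little off and sometimes report something else, mostly with a low value. They report only what shows in the picture. A call takes as long as a camera call.
- spotter.look_for(camera, target): "bbox" ([left, top, width, height] in pixels, round what is visible of it).
- spotter.silhouettes(camera, target): "mask" (400x640 bool, what is visible of it) and "bbox" ([left, top, width, height] in pixels, round what is visible of it).
- spotter.place_of(camera, target): "point" ([column, row] in pixels: a listed point, or the origin of a listed thing).
The state is a dict: "t": time; "joints": joint angles; "joint_velocities": joint speeds; "effort": joint torques, N m; "tool_pos": TCP position; "ee_rot": TCP orientation; "force": force on the tool from outside, world axes, zero at the start; "ft_torque": the same for the moment, N m; "opening": opening from 0.0 (shut) to 1.0 (fully open); "finger_force": force on a finger pad.
Only numpy, scipy, OpenCV 4.12 (cv2) and the standard library are available. Lean on these libraries where they do the work, as an engineer would, in place of code of your own. Each camera call takes 0.05 s, during which the arm holds its last target. There are 200 camera calls.

## Working session

There is one attempt and no reset: what is moved stays moved. The work goes in short steps, Python scripts to look and compute and a tool call to move; the robot and the scene stay as the last step left them, time stands still between calls to the robot, and variables do not carry over. Pictures are saved under pics/ and viewed, at most 14 in all, crops included, and the job is handed in when it is done.

Besides the shell and the picture viewer there is one more tool, called after "Call:" as name(argument=value, ...), one argument or row to a line, values as JSON. step_arm: Moves the arm, as the interface text tells. Its arguments: {"type":"object","properties":{"motion":{"type":"array"},"jaw":{"type":"number"},"grip_force":{"type":"number"}},"required":["motion"]}

```bash
ls; mkdir -p pics; cat > h.py <<'E'
import numpy as np, cv2
from cell import get_state, viewer, workorder, spotter
from scipy.spatial.transform import Rotation as Ro
def pix2ray(cam,p):
    c=viewer.calibration(cam); R=np.array(c['R']);t=np.array(c['t'])
    d=np.array([(p[0]-c['cx'])/c['fx'],(p[1]-c['cy'])/c['fy']]); u=d.copy()
    for _ in range(20): u=d/(1+c['k1']*(u@u))
    return -R.T@t, R.T@np.array([u[0],u[1],1.])
def atz(cam,p,z):
    o,d=pix2ray(cam,p); return o+d*(z-o[2])/d[2]
def proj(cam,X):
    c=viewer.calibration(cam); x=np.array(c['R'])@np.array(X)+np.array(c['t']); u=x[:2]/x[2]; u=u*(1+c['k1']*(u@u))
    return np.array([u[0]*c['fx']+c['cx'],u[1]*c['fy']+c['cy']])
def snap(cam,name):
    im=viewer.read_camera(cam); cv2.imwrite('pics/'+name+'.png',cv2.cvtColor(np.array(im),cv2.COLOR_RGB2BGR)); return im
E
python3 - <<'E'
from h import *
for c in('top','scene'):
    snap(c,c+'0'); k=viewer.calibration(c); print(c,-np.array(k['R']).T@np.array(k['t']),np.array(k['R'])[2],k['fx'])
    for n,z in (('cast_a',0),('short_a',0),('rail_load',.188),('rail_stop',.188),('rail_mark0',.188),('rail_mark3',.188),('keeper',.148),('tray',0),('cast_a_eye',.106),('stone',0)):
        for d in spotter.place_of(c,n):
            if d['confidence']>.2: print(n,round(d['confidence'],2),np.round(d['point']),np.round(atz(c,d['point'],z),3))
s=get_state();print(s['t'],s['tool_pos'],s['ee_rot'])
E
```

```text
pics
top [ 0.23499681 -0.14266972  1.45253366] [ 0.15238699 -0.00542017 -0.98830604] 510.45410940337285
cast_a 0.74 [267. 148.] [ 0.614 -0.008  0.   ]
cast_a 0.65 [328. 227.] [ 0.381 -0.185  0.   ]
cast_a 0.63 [270. 199.] [ 0.462 -0.018  0.   ]
cast_a 0.57 [331. 198.] [ 0.465 -0.193  0.   ]
cast_a 0.37 [290. 154.] [ 0.596 -0.077  0.   ]
short_a 0.84 [303. 216.] [ 0.414 -0.114  0.   ]
rail_load 0.73 [308. 153.] [ 0.552 -0.13   0.188]
rail_stop 0.87 [285. 149.] [ 0.562 -0.071  0.188]
rail_mark0 0.91 [266. 146.] [ 0.57  -0.024  0.188]
rail_mark0 0.81 [214. 143.] [0.58  0.109 0.188]
rail_mark0 0.74 [185. 143.] [0.582 0.185 0.188]
rail_mark0 0.63 [242. 148.] [0.566 0.038 0.188]
rail_mark3 0.91 [266. 146.] [ 0.57  -0.024  0.188]
rail_mark3 0.81 [214. 143.] [0.58  0.109 0.188]
rail_mark3 0.74 [185. 143.] [0.582 0.185 0.188]
rail_mark3 0.63 [242. 148.] [0.566 0.038 0.188]
keeper 0.59 [290. 154.] [ 0.559 -0.082  0.148]
tray 0.74 [366. 171.] [ 0.544 -0.297  0.   ]
tray 0.64 [289. 157.] [ 0.586 -0.073  0.   ]
tray 0.5 [306. 147.] [ 0.617 -0.123  0.   ]
cast_a_eye 0.58 [266. 193.] [ 0.462 -0.016
[... 680 characters left out ...]
.98 [304. 107.] [0.59  0.183 0.188]
rail_mark0 0.93 [332. 138.] [ 0.567 -0.025  0.188]
rail_mark0 0.9 [322. 127.] [0.573 0.044 0.188]
rail_mark0 0.61 [309. 118.] [0.57  0.113 0.188]
rail_mark3 0.98 [304. 107.] [0.59  0.183 0.188]
rail_mark3 0.93 [332. 138.] [ 0.567 -0.025  0.188]
rail_mark3 0.9 [322. 127.] [0.573 0.044 0.188]
rail_mark3 0.61 [309. 118.] [0.57  0.113 0.188]
keeper 0.6 [341. 158.] [ 0.564 -0.08   0.148]
tray 0.75 [372. 237.] [ 0.533 -0.294  0.   ]
cast_a_eye 0.79 [302. 164.] [0.475 0.006 0.106]
stone 0.6 [317. 172.] [0.559 0.056 0.   ]
stone 0.59 [328. 151.] [0.659 0.139 0.   ]
1.1 [0.16959584 0.60157454 0.23135472] [7.72644874e-06 1.36967449e-01 9.90575547e-01 5.03750191e-05]
```

View pics/top0.png

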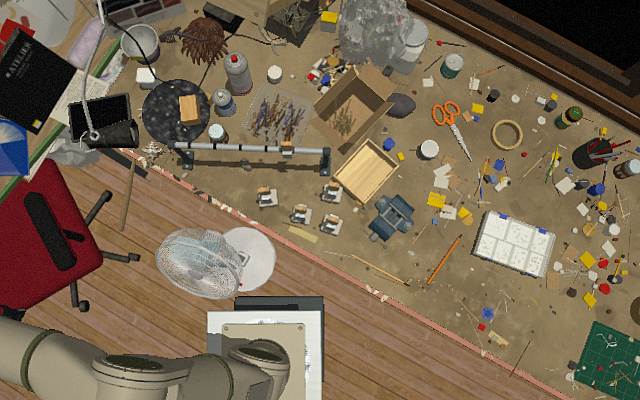

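View pics/scene0.png

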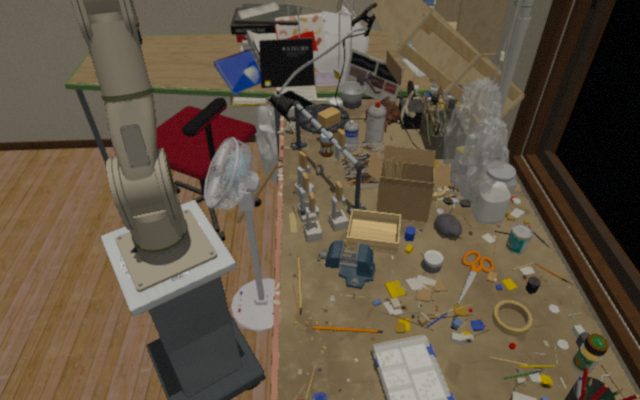

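```bash
python3 - <<'E'
from h import *
a=cv2.imread('pics/top0.png')[125:255,150:410]; b=cv2.imread('pics/scene0.png')[80:280,270:420]
cv2.imwrite('pics/c1.png',cv2.resize(a,None,fx=3,fy=3,interpolation=3)); cv2.imwrite('pics/c2.png',cv2.resize(b,None,fx=3,fy=3,interpolation=3))
def tri(p,q):
    o1,d1=pix2ray('top',p);o2,d2=pix2ray('scene',q); A=np.stack([d1,-d2],1); s=np.linalg.lstsq(A,o2-o1,rcond=None)[0]
    P,Q=o1+s[0]*d1,o2+s[1]*d2; return np.round((P+Q)/2,3),round(np.linalg.norm(P-Q),3)
print('fan',tri((240,262),(240,185)),'edge',tri((160,262),(215,180)))
print('lamp',tri((135,140),(283,103)),tri((95,133),(372,12)))
print('base',proj('top',[0,0,0]),proj('scene',[0,0,0]))
for n in ('rail_load','rail_stop','rail_mark0'):
    P=[d['point'] for d in spotter.place_of('top',n)]; Q=[d['point'] for d in spotter.place_of('scene',n)]
    for p in P:
        for q in Q:
            r=tri(p,q)
            if r[1]<.006: print(n,r)
E
```

```text
fan (array([0.279, 0.057, 0.073]), np.float64(0.004)) edge (array([ 0.283,  0.327, -0.096]), np.float64(0.009))
lamp (array([0.603, 0.343, 0.122]), np.float64(0.015)) (array([0.636, 0.164, 0.523]), np.float64(0.33))
base [263.45335074 364.17304969] [165.32601494 248.41557908]
rail_stop (array([ 0.563, -0.072,  0.187]), np.float64(0.001))
rail_mark0 (array([ 0.569, -0.023,  0.186]), np.float64(0.002))
rail_mark0 (array([0.566, 0.037, 0.194]), np.float64(0.004))
```

View pics/c1.png

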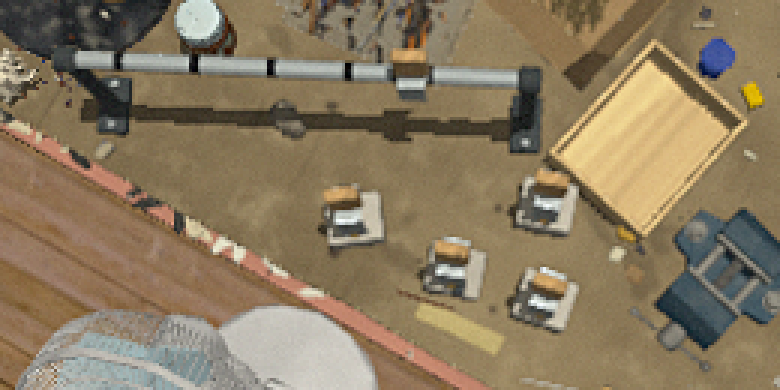

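View pics/c2.png

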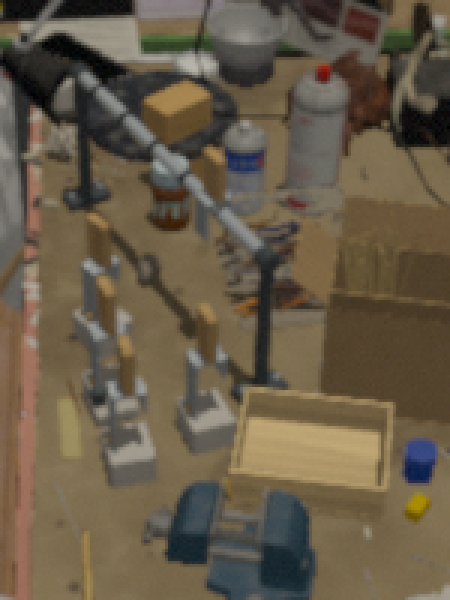

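```bash
python3 - <<'E'
from h import *
a=cv2.imread('pics/top0.png');b=cv2.imread('pics/scene0.png')
T=[(268,197),(302,213),(331,191),(331,225)];S=[(304,190),(307,210),(337,217),(312,228)]
f=lambda im,p:cv2.resize(im[p[1]-22:p[1]+22,p[0]-22:p[0]+22],(198,198),interpolation=2)
cv2.imwrite('pics/c3.png',np.vstack([np.hstack([f(a,p) for p in T]),np.hstack([f(b,p) for p in S])]))
for n in ('cast_a','short_a'):
  for c in ('top','scene'):
    for d in spotter.silhouettes(c,n):
        m=d['mask'];ys,xs=np.nonzero(m)
        if len(xs): print(n,c,round(d['confidence'],2),d['bbox'],len(xs))
for c,n in (('top','cast_a_eye'),('scene','cast_a_eye'),('top','short_a'),('scene','short_a'),('top','keeper_eye'),('scene','keeper_eye')):
    for d in spotter.place_of(c,n): print(c,n,round(d['confidence'],2),np.round(d['point'],1),np.round(atz(c,d['point'],.106 if 'cast' in n else .188 if 'k' in n else 0),3))
E
```

```text
cast_a top 0.9 [322.3, 182.2, 21.3, 22.4] 349
cast_a top 0.87 [258.3, 184.3, 20.4, 23.7] 372
cast_a top 0.76 [319.1, 217.1, 22.0, 15.9] 298
cast_a scene 0.89 [329.9, 180.3, 20.2, 50.1] 541
cast_a scene 0.82 [296.9, 151.4, 19.2, 43.8] 358
cast_a scene 0.7 [303.9, 190.6, 18.2, 51.7] 376
short_a top 0.76 [291.9, 200.5, 22.5, 26.6] 314
short_a scene 0.78 [299.0, 173.6, 17.7, 44.8] 383
short_a scene 0.37 [290.5, 103.0, 73.9, 105.8] 910
top cast_a_eye 0.58 [265.9 193.2] [ 0.462 -0.016  0.106]
top cast_a_eye 0.32 [288.4 150.2] [ 0.58  -0.077  0.106]
scene cast_a_eye 0.79 [302.2 164. ] [0.475 0.006 0.106]
top short_a 0.84 [303.3 215.7] [ 0.414 -0.114  0.   ]
scene short_a 0.59 [306.4 215.3] [ 0.418 -0.108  0.   ]
scene short_a 0.24 [339. 148.] [0.706 0.133 0.   ]
top keeper_eye 0.72 [288.8 149.2] [ 0.562 -0.082  0.188]
scene keeper_eye 0.55 [344.1 144.9] [ 0.579 -0.075  0.188]
scene keeper_eye 0.22 [342.7 154.2] [ 0.549 -0.112  0.188]
```

View pics/c3.png

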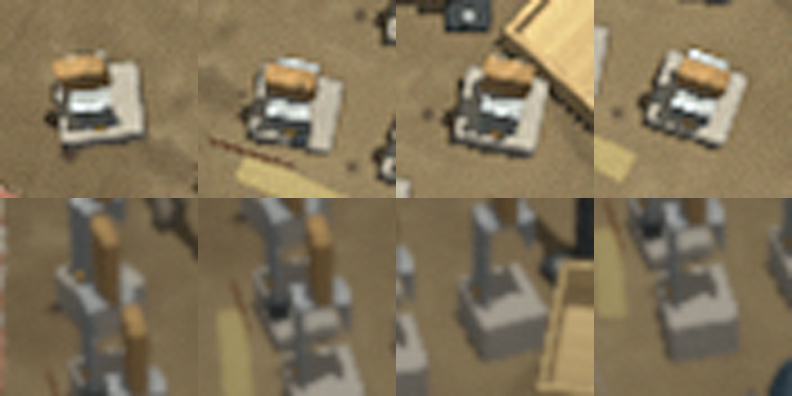

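```bash
cat >> h.py <<'E'
BOX=[(-23,23,-26,26,0,36),(-17,-13,-12,12,36,110),(-17,17,-12,12,106,110),(13,17,-12,12,82,110),(-6,6,-15,15,110,165)]
def render(cam,x,y,yaw,z=0,boxes=BOX):
    m=np.zeros((400,640),np.uint8); c,s=np.cos(yaw),np.sin(yaw)
    for b in boxes:
        P=[]
        for i in b[:2]:
            for j in b[2:4]:
                for k in b[4:]:
                    P.append(proj(cam,[x+(c*i-s*j)/1e3,y+(s*i+c*j)/1e3,z+k/1e3]))
        h=cv2.convexHull(np.round(np.array(P)*16).astype(np.int32)); cv2.fillConvexPoly(m,h,1,shift=4)
    return m>0
def goto(p,yaw):
    """rows entry from measured pose: shift in tool axes, turn about tool axes; yaw = heading of tool y (tool down)"""
    s=get_state(); R=Ro.from_quat(np.roll(s['ee_rot'],-1)); ty=np.array([np.cos(yaw),np.sin(yaw),0]); tz=np.array([0,0,-1.]); 
    T=Ro.from_matrix(np.stack([np.cross(ty,tz),ty,tz],1)); d=R.inv().apply(np.array(p)-s['tool_pos'])
    print('shift',np.round(d,4),'turn',np.round((R.inv()*T).as_rotvec(),3),'yaw now',round(np.arctan2(R.as_matrix()[1,1],R.as_matrix()[0,1]),3))
E
python3 - <<'E'
from h import *
from scipy.optimize import minimize
viewer.read_camera('top');viewer.read_camera('scene')
ms={}
for c in ('top','scene'):
    ms[c]=[d['mask'] for n in ('cast_a','short_a') for d in spotter.silhouettes(c,n) if d['confidence']>.4]
for g in [(.462,-.018),(.416,-.111),(.468,-.19),(.386,-.18)]:
    M={}
    for c in ms:
        r=render(c,*g,0); iou=[(r&m).sum()/(r|m).sum() for m in ms[c]]; i=int(np.argmax(iou)); M[c]=ms[c][i] if iou[i]>.2 else None
    def cost(v):
        t=0
        for c in M:
            if M[c] is not None:
                r=render(c,*v); t+=1-(r&M[c]).sum()/(r|M[c]).sum()
        return t
    best=min((minimize(cost,[*g,y0],method='Nelder-Mead',options=dict(initial_simplex=[[*g,y0],[g[0]+.01,g[1],y0],[g[0],g[1]+.01,y0],[*g,y0+.2]])) for y0 in(-.35,-.1,.15)),key=lambda r:r.fun)
    print(g,np.round(best.x,3),round(best.fun,3),[c for c in M if M[c] is not None])
    b2=min(cost([best.x[0],best.x[1],best.x[2]+np.pi]) for _ in [0]); print(' flipped',round(b2,3))
Q=[]
for c in ('top','scene'):
    for n,y in (('rail_load',-150),('rail_stop',-100)):
        for d in spotter.place_of(c,n)[:1]: Q.append((y,*atz(c,d['point'],.188)[:2]))
    L=sorted([tuple(atz(c,d['point'],.188)[:2]) for d in spotter.place_of(c,'rail_mark0') if d['confidence']>.4],key=lambda p:p[1])
    if len(L)==4: Q+=[(y,*p) for y,p in zip((-45,21,87,153),L)]
Q=np.array(Q);t=Q[:,0]/1e3; A=np.stack([np.ones_like(t),t],1); s=np.linalg.lstsq(A,Q[:,1:],rcond=None)[0]
yaw=np.arctan2(-s[1,0],s[1,1]); u=np.array([-np.sin(yaw),np.cos(yaw)]); o=(Q[:,1:]-t[:,None]*u).mean(0)
print('rail',o,yaw,np.round((Q[:,1:]-t[:,None]*u-o)*1e3,1).tolist())
for c in('top','scene'):
    for n in('glue_bottle','gray_pot','tray'):
        for d in spotter.place_of(c,n): 
            if d['confidence']>.4: print(c,n,round(d['confidence'],2),np.round(atz(c,d['point'],0),3))
print(get_state()['t'])
goto([.45,.35,.45],1.297-.5);goto([.56,-.08,.4],-.08)
E
```

```text
Traceback (most recent call last):
  File "h.py", line 24, in render
    P.append(proj(cam,[x+(c*i-s*j)/1e3,y+(s*i+c*j)/1e3,z+k/1e3]))
             ~~~~^^^^^^^^^^^^^^^^^^^^^^^^^^^^^^^^^^^^^^^^^^^^^^^
  File "h.py", line 12, in proj
    c=viewer.calibration(cam); x=np.array(c['R'])@np.array(X)+np.array(c['t']); u=x[:2]/x[2]; u=u*(1+c['k1']*(u@u))
ValueError: time passes only in moves, steps and waits
```

```bash
sed -i "s/viewer.calibration(cam)/cal(cam)/" h.py; cat >> h.py <<'E'
import functools,os,pickle
@functools.lru_cache(None)
def cal(cam):
    f='cal_'+cam+'.pkl'
    if not os.path.exists(f): pickle.dump({k:np.array(v) for k,v in viewer.calibration(cam).items()},open(f,'wb'))
    return pickle.load(open(f,'rb'))
from scipy.optimize import minimize
def fit(g,ms,z=0,yaws=(-.35,-.1,.15)):
    M={}
    for c in ms:
        r=render(c,*g,0,z); iou=[(r&m).sum()/(r|m).sum() for m in ms[c]]; i=int(np.argmax(iou)) if iou else -1
        if i>=0 and iou[i]>.2: M[c]=ms[c][i]
    def cost(v):
        return sum(1-(r&M[c]).sum()/(r|M[c]).sum() for c in M for r in [render(c,*v,z)])
    b=min((minimize(cost,[*g,y0],method='Nelder-Mead',options=dict(initial_simplex=[[*g,y0],[g[0]+.01,g[1],y0],[g[0],g[1]+.01,y0],[*g,y0+.2]])) for y0 in yaws),key=lambda r:r.fun)
    return np.round(b.x,3),round(b.fun,3),round(cost([b.x[0],b.x[1],b.x[2]+np.pi]),3),list(M)
def masks(names=('cast_a','short_a')):
    out={}
    for c in ('top','scene'):
        viewer.read_camera(c); out[c]=[d['mask'] for n in names for d in spotter.silhouettes(c,n) if d['confidence']>.4]
    return out
E
python3 - <<'E'
from h import *
ms=masks()
Q=[]
for c in ('top','scene'):
    for n,y in (('rail_load',-150),('rail_stop',-100)):
        for d in spotter.place_of(c,n)[:1]: Q.append((y,*atz(c,d['point'],.188)[:2]))
    L=sorted([tuple(atz(c,d['point'],.188)[:2]) for d in spotter.place_of(c,'rail_mark0') if d['confidence']>.4],key=lambda p:p[1])
    if len(L)==4: Q+=[(y,*p) for y,p in zip((-45,21,87,153),L)]
Q=np.array(Q);t=Q[:,0]/1e3; A=np.stack([np.ones_like(t),t],1); s=np.linalg.lstsq(A,Q[:,1:],rcond=None)[0]
yaw=np.arctan2(-s[1,0],s[1,1]); u=np.array([-np.sin(yaw),np.cos(yaw)]); o=(Q[:,1:]-t[:,None]*u).mean(0)
print('rail',o,yaw,np.round((Q[:,1:]-t[:,None]*u-o)*1e3,1).tolist())
for c in('top','scene'):
    for n in('glue_bottle','gray_pot','tray'):
        for d in spotter.place_of(c,n): 
            if d['confidence']>.4: print(c,n,round(d['confidence'],2),np.round(atz(c,d['point'],0),3))
goto([.45,.35,.45],1.297-.5);goto([.56,-.08,.4],-.08)
for g in [(.462,-.018),(.416,-.111),(.468,-.19),(.386,-.18)]: print(fit(g,ms))
E
```

```text
rail [0.5705336  0.02403621] -0.09289931200247149 [[5.7, -0.2], [-4.5, -9.2], [2.6, -5.2], [-5.8, 1.4], [-0.7, 3.8], [-6.2, -0.1], [-8.8, -3.3], [2.3, -5.0], [3.7, 1.5], [3.8, -12.0], [0.3, 12.0], [7.5, 16.2]]
top glue_bottle 0.86 [0.636 0.133 0.   ]
top gray_pot 0.56 [ 0.603 -0.477  0.   ]
top tray 0.7 [ 0.54  -0.294  0.   ]
scene glue_bottle 0.59 [0.64  0.129 0.   ]
scene gray_pot 0.55 [ 0.598 -0.483  0.   ]
scene tray 0.68 [ 0.549 -0.286  0.   ]
shift [-0.3382 -0.1661 -0.2187] turn [ 0.    -0.     0.499] yaw now 1.296
shift [-0.5607 -0.5501 -0.1687] turn [ 0.    -0.     1.376] yaw now 1.296
(array([ 0.465, -0.014,  0.11 ]), np.float64(0.53), np.float64(0.578), ['top', 'scene'])
(array([ 0.418, -0.11 , -0.342]), np.float64(0.469), np.float64(0.497), ['top', 'scene'])
(array([ 0.478, -0.196, -0.366]), np.float64(0.454), np.float64(0.46), ['top', 'scene'])
(array([ 0.389, -0.192, -0.37 ]), np.float64(0.358), np.float64(0.369), ['top', 'scene'])
```

```bash
python3 - <<'E'
from h import *
from scipy.ndimage import map_coordinates
im=cv2.cvtColor(cv2.imread('pics/top0.png'),cv2.COLOR_BGR2GRAY).astype(float)
# bar centreline rows
cols=np.arange(183,280); rows=[]
ed=[]
for c in cols:
    col=im[138:158,c]; w=np.clip(col-130,0,None); rows.append((w*np.arange(138,158)).sum()/max(w.sum(),1) if w.sum()>60 else np.nan)
rows=np.array(rows);ok=~np.isnan(rows); k=np.polyfit(cols[ok],rows[ok],1)
for _ in range(3):
    r=np.abs(rows-np.polyval(k,cols)); ok&=r<1; k=np.polyfit(cols[ok],rows[ok],1)
print('line',k,ok.sum())
x=np.arange(178,325,.5); prof=sum(map_coordinates(im,[np.polyval(k,x)+o,x],order=1) for o in(-.7,0,.7))/3
d=np.where((prof<np.roll(prof,1))&(prof<=np.roll(prof,-1))&(prof<140))[0]
res=[]
for i in d:
    if 180<x[i]<275:
        s=slice(max(i-6,0),i+7); w=np.clip(165-prof[s],0,None); xc=(w*x[s]).sum()/w.sum(); P=atz('top',(xc,np.polyval(k,xc)),.186); print(round(prof[i]),round(xc,1),np.round(P,4))
E
```

```text
line [4.29683203e-02 1.36251469e+02] 81
18 188.7 [0.5781 0.1759 0.186 ]
6 214.2 [0.5743 0.11   0.186 ]
12 239.8 [0.5705 0.0439 0.186 ]
7 265.5 [ 0.5667 -0.022   0.186 ]
```

Call:
step_arm(
  motion=[
    [[-0.04,-0.01,-0.04],[0,0,0.1]],
    [[-0.09,-0.03,-0.09],[0,0,0.2]],
    [[-0.15,-0.06,-0.13],[0,0,0.3]],
    [[-0.21,-0.1,-0.17],[0,0,0.4]],
    [[-0.27,-0.13,-0.2],[0,0,0.5]],
  ],
  jaw=60,
  grip_force=60,
)

```text
t: 3.72
tool_pos: [0.3586, 0.4374, 0.4076]
ee_rot: [0.0, 0.379, 0.925, 0.001]
force: [0.6, 0.7, 0.0]
opening: 0.6
finger_force: 0.0
```

```bash
python3 -c "
from h import *
goto([.48,.2,.38],.3);goto([.565,-.077,.28],-.057)"
```

```text
shift [-0.2531 -0.084   0.0274] turn [ 0.001 -0.001  0.493] yaw now 0.793
shift [-0.5081 -0.2219  0.1271] turn [ 0.001 -0.001  0.85 ] yaw now 0.793
```

Call:
step_arm(
  motion=[
    [[-0.05,-0.017,0.005],[0,0,0.1]],
    [[-0.1,-0.034,0.01],[0,0,0.2]],
    [[-0.15,-0.05,0.015],[0,0,0.3]],
    [[-0.2,-0.067,0.02],[0,0,0.4]],
    [[-0.253,-0.084,0.027],[0,0,0.493]],
  ],
)

```text
t: 4.35
tool_pos: [0.4802, 0.2003, 0.3793]
ee_rot: [0.0, 0.593, 0.805, 0.001]
force: [1.9, 0.1, -0.1]
opening: 0.597
finger_force: 0.0
```

```bash
python3 -c "
from h import *
goto([.565,-.077,.28],-.057)"
```

```text
shift [-0.29   -0.0012  0.0991] turn [ 0.001 -0.001  0.357] yaw now 0.3
```

Call:
step_arm(
  motion=[
    [[-0.058,0,0.02],[0,0,0.08]],
    [[-0.116,0,0.04],[0,0,0.16]],
    [[-0.174,0,0.06],[0,0,0.24]],
    [[-0.232,0,0.08],[0,0,0.3]],
    [[-0.29,-0.001,0.099],[0,0,0.357]],
  ],
)

```text
t: 4.97
tool_pos: [0.5656, -0.0769, 0.2797]
ee_rot: [0.0, 0.726, 0.687, 0.0]
force: [0.1, 1.5, 0.5]
opening: 0.598
finger_force: 0.0
```

Call:
step_arm(
  motion=[
    [[0,0,0.03],[0,0,0]],
    [[0,0,0.055],[0,0,0]],
    [[0,0,0.073],[0,0,0]],
    [[0,0,0.073],[0,0,0]],
  ],
)

```text
t: 5.48
tool_pos: [0.5647, -0.075, 0.2062]
ee_rot: [-0.001, 0.726, 0.688, -0.001]
force: [0.1, -0.3, -0.3]
opening: 0.601
finger_force: 0.0
```

Call:
step_arm(
  motion=[
    [[0,0,0],[0,0,0]],
    [[0,0,0],[0,0,0]],
    [[0,0,0],[0,0,0]],
    [[0,0,0],[0,0,0]],
    [[0,0,0],[0,0,0]],
  ],
  jaw=0,
)

```text
t: 6.1
tool_pos: [0.5659, -0.0753, 0.208]
ee_rot: [0.0, 0.726, 0.688, 0.001]
force: [-1.1, 0.2, 4.9]
opening: 0.133
finger_force: 58.7
```

```bash
python3 -c "
from h import *
goto([.565,-.077,.33],-.057);goto([.535,-.435,.062],-.057)
im=snap('top','k1');cv2.imwrite('pics/k1c.png',cv2.resize(cv2.imread('pics/k1.png')[100:260,150:420],None,fx=2.5,fy=2.5))"
```

```text
shift [-0.0017 -0.0006 -0.122 ] turn [ 0.002 -0.     0.003] yaw now -0.054
shift [-0.361  -0.0117  0.1458] turn [ 0.002 -0.     0.003] yaw now -0.054
```

Call:
step_arm(
  motion=[
    [[0,0,-0.03],[0,0,0]],
    [[0,0,-0.06],[0,0,0]],
    [[-0.01,0,-0.09],[0,0,0]],
    [[-0.04,-0.001,-0.1],[0,0,0]],
    [[-0.08,-0.003,-0.1],[0,0,0]],
  ],
)

```text
t: 6.78
tool_pos: [0.5584, -0.155, 0.3079]
ee_rot: [0.0, 0.725, 0.689, 0.001]
force: [0.5, -0.3, -1.3]
opening: 0.132
finger_force: 58.7
```

Call:
step_arm(
  motion=[
    [[-0.05,-0.002,0],[0,0,0]],
    [[-0.1,-0.004,0],[0,0,0]],
    [[-0.155,-0.005,0],[0,0,0]],
    [[-0.21,-0.006,0.03],[0,0,0]],
    [[-0.25,-0.007,0.06],[0,0,0]],
  ],
)

```text
t: 7.4
tool_pos: [0.5367, -0.4068, 0.2461]
ee_rot: [0.0, 0.726, 0.687, -0.0]
force: [1.0, -0.0, -1.4]
opening: 0.132
finger_force: 58.7
```

```bash
python3 -c "
from h import *
s=get_state();print(s['opening'],s['tool_pos']);goto([.535,-.435,.063],-.057)"
```

```text
0.13159422372095012 [ 0.53667258 -0.40676179  0.24609505]
shift [-2.820e-02 -1.000e-04  1.831e-01] turn [-0.     0.001  0.002] yaw now -0.055
```

View pics/k1c.png

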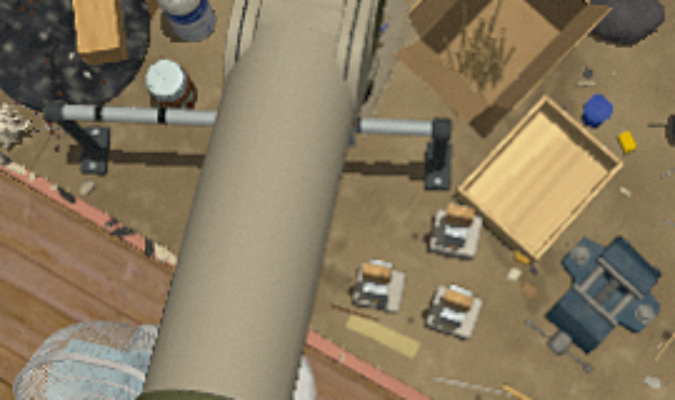

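Call:
step_arm(
  motion=[
    [[-0.028,0,0.04],[0,0,0]],
    [[-0.028,0,0.09],[0,0,0]],
    [[-0.028,0,0.14],[0,0,0]],
    [[-0.028,0,0.172],[0,0,0]],
    [[-0.028,0,0.183],[0,0,0]],
  ],
)

```text
t: 8.02
tool_pos: [0.5351, -0.4312, 0.0616]
ee_rot: [-0.002, 0.726, 0.688, -0.0]
force: [0.8, -0.4, -1.1]
opening: 0.136
finger_force: 58.6
```

Call:
step_arm(
  motion=[
    [[0,0,0],[0,0,0]],
    [[0,0,0.0],[0,0,0]],
    [[0,0,0],[0,0,0]],
  ],
  jaw=60,
)

```text
t: 8.4
tool_pos: [0.5366, -0.4328, 0.0656]
ee_rot: [0.001, 0.726, 0.688, 0.0]
force: [-0.2, -1.2, 0.1]
opening: 0.598
finger_force: 0.0
```

Call:
step_arm(
  motion=[
    [[0,0,-0.04],[0,0,0]],
    [[0,0,-0.1],[0,0,0]],
    [[0,0,-0.16],[0,0,0]],
    [[0,0,-0.2],[0,0,0]],
  ],
)

```text
t: 8.9
tool_pos: [0.5362, -0.4329, 0.2684]
ee_rot: [0.002, 0.726, 0.688, 0.0]
force: [0.7, 0.0, 0.5]
opening: 0.598
finger_force: 0.0
```

```bash
python3 -c "
from h import *
snap('scene','k2')
goto([.418,-.11,.2],-.2)"
```

```text
shift [ 0.3174 -0.1369  0.0706] turn [0.009 0.005 0.146] yaw now -0.054
```

Call:
step_arm(
  motion=[
    [[0.05,-0.023,0.0],[0,0,0.03]],
    [[0.11,-0.047,0.0],[0,0,0.06]],
    [[0.17,-0.073,0.01],[0,0,0.09]],
    [[0.23,-0.1,0.02],[0,0,0.12]],
    [[0.285,-0.123,0.03],[0.005,0.003,0.146]],
  ],
)

```text
t: 9.57
tool_pos: [0.4303, -0.1464, 0.2354]
ee_rot: [-0.003, 0.774, 0.633, 0.0]
force: [0.8, -0.7, 0.4]
opening: 0.602
finger_force: 0.0
```

```bash
python3 -c "
from h import *
goto([.418,-.11,.2],-.2);goto([.418,-.11,.125],-.2)"
```

```text
shift [ 0.0331 -0.0192  0.0356] turn [-0.004 -0.004 -0.   ] yaw now -0.2
shift [ 0.0328 -0.0189  0.1106] turn [-0.004 -0.004 -0.   ] yaw now -0.2
```

View pics/k2.png

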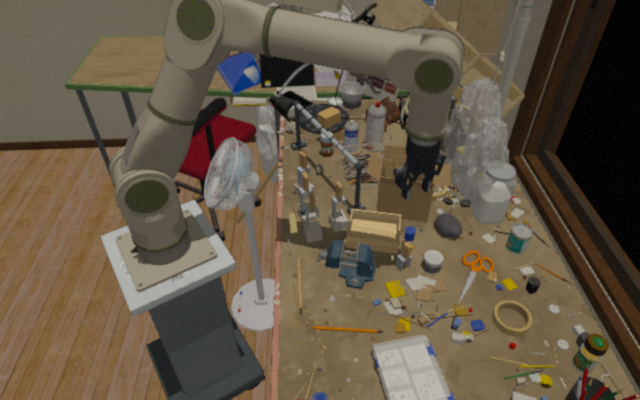

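Call:
step_arm(
  motion=[
    [[0.02,-0.011,0.015],[0,0,0]],
    [[0.033,-0.019,0.036],[0,0,0]],
    [[0.033,-0.019,0.07],[0,0,0]],
    [[0.033,-0.019,0.1],[0,0,0]],
    [[0.033,-0.019,0.11],[0,0,0]],
  ],
)

```text
t: 10.2
tool_pos: [0.4178, -0.1117, 0.1246]
ee_rot: [-0.003, 0.774, 0.633, -0.001]
force: [0.1, 0.2, -0.1]
opening: 0.599
finger_force: 0.0
```

Call:
step_arm(
  motion=[
    [[0,0,0],[0,0,0]],
    [[0,0,0],[0,0,0]],
    [[0,0,0],[0,0,0]],
    [[0,0,0],[0,0,0]],
    [[0,0,0],[0,0,0]],
  ],
  jaw=0,
)

```text
t: 10.82
tool_pos: [0.4191, -0.1118, 0.1264]
ee_rot: [-0.003, 0.774, 0.633, -0.0]
force: [-2.9, -0.7, 7.4]
opening: 0.134
finger_force: 61.6
```

Call:
step_arm(
  motion=[
    [[0,0,-0.03],[0,0,0]],
    [[0,0,-0.07],[0,0,0]],
    [[0,0,-0.11],[0,0,0]],
    [[0,0,-0.13],[0,0,0]],
  ],
)

```text
t: 11.32
tool_pos: [0.4198, -0.1123, 0.2578]
ee_rot: [-0.002, 0.774, 0.633, 0.001]
force: [-0.7, 0.2, -1.8]
opening: 0.132
finger_force: 60.4
```

```bash
python3 - <<'E'
from h import *
im=snap('top','t1')
# tray via silhouettes
for c in('top','scene'):
    if c=='scene': viewer.read_camera(c)
    for d in spotter.place_of(c,'tray')[:1]: print(c,d['confidence'],atz(c,d['point'],0))
    for d in spotter.silhouettes(c,'tray')[:1]:
        m=d['mask'].astype(np.uint8); P=np.argwhere(m)[:,::-1]; W=np.array([atz(c,p,.045)[:2] for p in P],np.float32); print(c,d['confidence'],cv2.minAreaRect(W*1000))
ms=masks()
for g in [(.465,-.014),(.478,-.196),(.389,-.19)]: print(fit(g,ms))
s=get_state();print(s['tool_pos'],s['opening'])
E
```

```text
top 0.71 [ 0.5492142  -0.29682594  0.        ]
top 0.87 ((533.5150146484375, -289.2492370605469), (120.69486236572266, 154.5790252685547), 46.20884704589844)
scene 0.79 [ 0.54189106 -0.29573808  0.        ]
scene 0.69 ((528.5375366210938, -305.3763427734375), (161.02308654785156, 153.91575622558594), 47.021053314208984)
(array([ 0.499,  0.027, -0.109]), np.float64(0.221), np.float64(0.266), ['scene'])
(array([ 0.478, -0.197, -0.364]), np.float64(0.375), np.float64(0.392), ['top', 'scene'])
(array([ 0.39 , -0.192, -0.359]), np.float64(0.294), np.float64(0.302), ['top', 'scene'])
[ 0.41900901 -0.11217427  0.25512261] 0.1327593913746525
```

```bash
python3 -c "
from h import *
goto([.54,-.293,.33],-.2);goto([.54,-.293,.134],-.2)"
```

```text
shift [-0.153   0.1541 -0.0761] turn [-0.006 -0.002 -0.   ] yaw now -0.2
shift [-0.1535  0.1552  0.1199] turn [-0.006 -0.002 -0.   ] yaw now -0.2
```

Call:
step_arm(
  motion=[
    [[0,0,-0.03],[0,0,0]],
    [[0,0,-0.065],[0,0,0]],
    [[-0.02,0.02,-0.076],[0,0,0]],
    [[-0.055,0.055,-0.076],[0,0,0]],
    [[-0.093,0.093,-0.076],[0,0,0]],
  ],
)

```text
t: 12.55
tool_pos: [0.4932, -0.2228, 0.3312]
ee_rot: [-0.002, 0.773, 0.634, 0.0]
force: [0.2, 1.2, -1.4]
opening: 0.132
finger_force: 60.4
```

Call:
step_arm(
  motion=[
    [[-0.03,0.03,0],[0,0,0]],
    [[-0.052,0.053,0],[0,0,0]],
    [[-0.06,0.061,0.02],[0,0,0]],
    [[-0.06,0.061,0.06],[0,0,0]],
    [[-0.06,0.061,0.1],[0,0,0]],
  ],
)

```text
t: 13.18
tool_pos: [0.5391, -0.2918, 0.228]
ee_rot: [-0.003, 0.774, 0.633, -0.001]
force: [0.3, 0.3, -2.0]
opening: 0.132
finger_force: 60.4
```

```bash
python3 -c "
from h import *
print(get_state()['opening']);goto([.54,-.293,.134],-.2)"
```

```text
0.13195295321376002
shift [-0.0013  0.0016  0.094 ] turn [-0.006 -0.003  0.   ] yaw now -0.2
```

Call:
step_arm(
  motion=[
    [[-0.001,0.001,0.04],[0,0,0]],
    [[-0.001,0.001,0.07],[0,0,0]],
    [[-0.001,0.001,0.088],[0,0,0]],
    [[-0.001,0.001,0.094],[0,0,0]],
    [[-0.001,0.001,0.095],[0,0,0]],
  ],
)

```text
t: 13.8
tool_pos: [0.5402, -0.2935, 0.1357]
ee_rot: [-0.003, 0.774, 0.633, -0.0]
force: [0.1, 0.3, -2.0]
opening: 0.133
finger_force: 60.3
```

Call:
step_arm(
  motion=[
    [[0,0,0],[0,0,0]],
    [[0,0,0.0],[0,0,0]],
    [[0,0,0],[0,0,0]],
  ],
  jaw=60,
)

```text
t: 14.18
tool_pos: [0.5402, -0.2936, 0.1358]
ee_rot: [-0.003, 0.774, 0.633, -0.0]
force: [0.3, 0.7, 0.5]
opening: 0.602
finger_force: 0.0
```

Call:
step_arm(
  motion=[
    [[0,0,-0.03],[0,0,0]],
    [[0,0,-0.08],[0,0,0]],
    [[0.03,-0.02,-0.1],[0,0,0]],
    [[0.07,-0.05,-0.1],[0,0,0]],
    [[0.1,-0.07,-0.1],[0,0,0]],
  ],
)

```text
t: 14.8
tool_pos: [0.4911, -0.1805, 0.2361]
ee_rot: [-0.003, 0.774, 0.633, -0.0]
force: [-0.3, -0.4, 0.9]
opening: 0.602
finger_force: 0.0
```

```bash
python3 -c "
from h import *
goto([.478,-.197,.125],-.22)"
```

```text
shift [-0.0192 -0.009   0.1111] turn [-0.005 -0.003  0.021] yaw now -0.199
```

Call:
step_arm(
  motion=[
    [[-0.01,-0.005,0.02],[0,0,0.01]],
    [[-0.019,-0.009,0.05],[-0.005,-0.003,0.02]],
    [[-0.019,-0.009,0.08],[-0.005,-0.003,0.02]],
    [[-0.019,-0.009,0.105],[-0.005,-0.003,0.02]],
    [[-0.019,-0.009,0.111],[-0.005,-0.003,0.02]],
  ],
)

```text
t: 15.42
tool_pos: [0.4778, -0.1982, 0.1239]
ee_rot: [-0.001, 0.781, 0.625, -0.001]
force: [0.9, 0.3, 0.2]
opening: 0.6
finger_force: 0.0
```

Call:
step_arm(
  motion=[
    [[0,0,0],[0,0,0]],
    [[0,0,0],[0,0,0]],
    [[0,0,0],[0,0,0]],
    [[0,0,0],[0,0,0]],
    [[0,0,0],[0,0,0]],
  ],
  jaw=0,
)

```text
t: 16.05
tool_pos: [0.4789, -0.1984, 0.1257]
ee_rot: [0.0, 0.78, 0.625, 0.0]
force: [-1.7, 1.1, 6.8]
opening: 0.133
finger_force: 61.0
```

Call:
step_arm(
  motion=[
    [[0,0,-0.03],[0,0,0]],
    [[0,0,-0.06],[0,0,0]],
    [[0,0,-0.09],[0,0,0]],
    [[0,0,-0.11],[0,0,0]],
  ],
)

```text
t: 16.55
tool_pos: [0.4788, -0.1984, 0.2363]
ee_rot: [0.0, 0.781, 0.625, 0.0]
force: [-0.2, 0.0, -2.6]
opening: 0.129
finger_force: 59.8
```

```bash
python3 - <<'E'
from h import *
im=snap('top','t2');snap('scene','s2')
cv2.imwrite('pics/j2.png',np.hstack([cv2.resize(cv2.imread('pics/t2.png')[110:250,250:410],None,fx=2.5,fy=2.5),cv2.resize(cv2.imread('pics/s2.png')[110:250,280:420],(350,350))]))
u=lambda y,z,dx=0:[.571+.0575*y+dx,.0229+y-.0575*dx,z]
goto(u(-.15,.246,-.075),-.0575);goto(u(-.15,.246),-.0575);goto(u(-.15,.21),-.0575);goto(u(.153,.21),-.0575)
E
```

```text
shift [ 0.0758 -0.0088 -0.0092] turn [ 0.003 -0.    -0.162] yaw now -0.22
shift [ 0.0879  0.0653 -0.009 ] turn [ 0.003 -0.    -0.162] yaw now -0.22
shift [0.0879 0.0652 0.027 ] turn [ 0.003 -0.    -0.162] yaw now -0.22
shift [0.3874 0.0161 0.027 ] turn [ 0.003 -0.    -0.162] yaw now -0.22
```

View pics/j2.png

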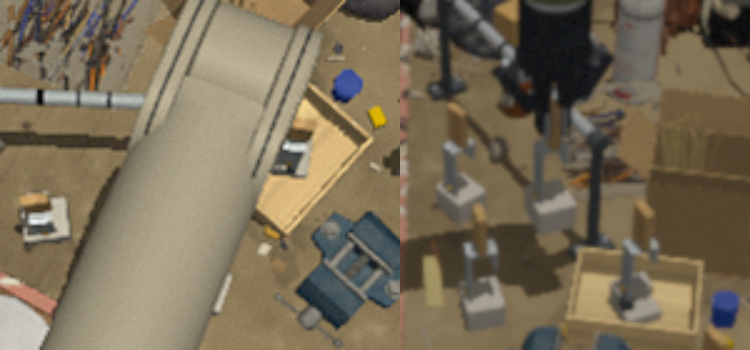

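Call:
step_arm(
  motion=[
    [[0.02,-0.002,-0.003],[0,0,-0.04]],
    [[0.04,-0.005,-0.006],[0,0,-0.08]],
    [[0.06,-0.007,-0.01],[0,0,-0.12]],
    [[0.076,-0.009,-0.01],[0.003,0,-0.162]],
    [[0.076,-0.009,-0.01],[0.003,0,-0.162]],
  ],
)

```text
t: 17.27
tool_pos: [0.4866, -0.1204, 0.2447]
ee_rot: [-0.001, 0.726, 0.688, -0.001]
force: [0.2, -0.2, -2.3]
opening: 0.134
finger_force: 59.8
```

Call:
step_arm(
  motion=[
    [[0,0.02,0],[0,0,0]],
    [[0,0.04,0],[0,0,0]],
    [[0,0.06,0],[0,0,0]],
    [[0,0.075,0],[0,0,0]],
    [[0,0.075,0],[0,0,0]],
  ],
)

```text
t: 17.9
tool_pos: [0.5615, -0.1273, 0.2441]
ee_rot: [-0.001, 0.728, 0.686, -0.002]
force: [-1.5, -0.3, -1.7]
opening: 0.135
finger_force: 59.7
```

```bash
python3 - <<'E'
from h import *
s=get_state(); print(s['force'],s['opening'],s['tool_pos'])
u=lambda y,z,dx=0:[.571+.0575*y+dx,.0229+y-.0575*dx,z]
goto(u(-.15,.209),-.0575);goto(u(.153,.209),-.0575)
E
```

```text
[-1.4997871  -0.34175253 -1.71677056] 0.13484634189319816 [ 0.56151043 -0.12727024  0.24408474]
shift [0.0003 0.001  0.0351] turn [-0.004  0.002 -0.002] yaw now -0.059
shift [0.3038 0.0005 0.0346] turn [-0.004  0.002 -0.002] yaw now -0.059
```

Call:
step_arm(
  motion=[
    [[0,0.001,0.012],[0,0,0]],
    [[0,0.001,0.024],[0,0,0]],
    [[0,0.001,0.032],[0,0,0]],
    [[0,0.001,0.035],[0,0,0]],
    [[0,0.001,0.035],[0,0,0]],
  ],
)

```text
t: 18.52
tool_pos: [0.5621, -0.1266, 0.2096]
ee_rot: [-0.001, 0.727, 0.686, -0.001]
force: [-0.2, 0.8, -2.0]
opening: 0.134
finger_force: 59.6
```

```bash
python3 - <<'E'
from h import *
s=get_state(); print(s['force'],s['opening'],s['tool_pos'])
snap('scene','s3')
a=cv2.imread('pics/s3.png')[100:230,280:410];cv2.imwrite('pics/j3.png',cv2.resize(a,None,fx=4,fy=4))
E
```

```text
[-0.19735181  0.77464547 -2.02136281] 0.13410591664399818 [ 0.5620584  -0.12657305  0.20957655]
```

View pics/j3.png

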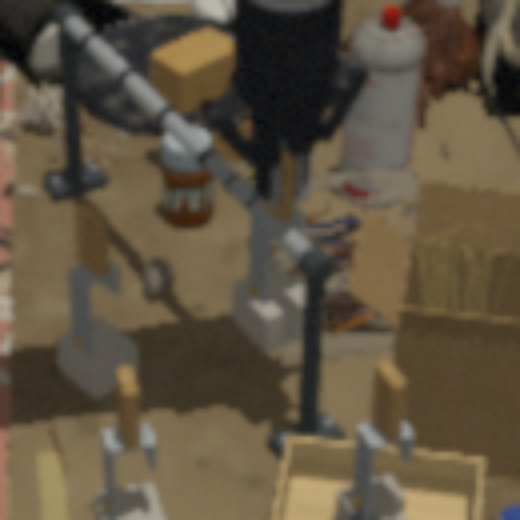

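Call:
step_arm(
  motion=[
    [[0.02,0,0],[0,0,0]],
    [[0.045,0,0],[0,0,0]],
    [[0.07,0,0],[0,0,0]],
    [[0.095,0,0],[0,0,0]],
    [[0.12,0,0],[0,0,0]],
  ],
)

```text
t: 19.2
tool_pos: [0.5693, -0.0059, 0.2101]
ee_rot: [-0.001, 0.727, 0.686, -0.001]
force: [-0.5, 0.8, -2.8]
opening: 0.133
finger_force: 59.7
```

Call:
step_arm(
  motion=[
    [[0.025,0,0],[0,0,0]],
    [[0.055,0,0],[0,0,0]],
    [[0.085,0,0],[0,0,0]],
    [[0.105,0,0],[0,0,0]],
    [[0.116,0,0],[0,0,0]],
  ],
)

```text
t: 19.82
tool_pos: [0.5759, 0.1099, 0.2097]
ee_rot: [-0.001, 0.727, 0.687, -0.001]
force: [-1.0, -0.7, -3.2]
opening: 0.132
finger_force: 59.7
```

```bash
python3 - <<'E'
from h import *
s=get_state(); print(s['force'],s['opening'],s['tool_pos'])
u=lambda y,z,dx=0:[.571+.0575*y+dx,.0229+y-.0575*dx,z]
goto(u(.087,.209),-.0575)
ms=masks(('cast_a',)); p=u(.087,0)
print([len(v) for v in ms.values()],fit((p[0],p[1]),ms,.084))
for c in('top','scene'):
    for d in spotter.place_of(c,'cast_a_eye'):
        w=atz(c,d['point'],.188); print(c,round(d['confidence'],2),np.round(w,3))
E
```

```text
[-0.98467578 -0.69773226 -3.24776621] 0.1322673165533424 [0.57592096 0.10992911 0.2097109 ]
shift [-0.      0.0001  0.0007] turn [-0.003  0.     0.   ] yaw now -0.057
[2, 3] (array([ 0.576,  0.111, -0.211]), np.float64(0.805), np.float64(0.873), ['top', 'scene'])
top 0.72 [ 0.514 -0.27   0.188]
top 0.61 [ 0.446 -0.031  0.188]
scene 0.98 [ 0.417 -0.104  0.188]
scene 0.53 [ 0.512 -0.012  0.188]
scene 0.37 [ 0.191 -0.456  0.188]
```

Call:
step_arm(
  motion=[
    [[0,0,0.001],[0,0,0]],
    [[0,0,0.002],[0,0,0]],
    [[0,0,0.002],[0,0,0]],
  ],
)

```text
t: 20.5
tool_pos: [0.5759, 0.1087, 0.2077]
ee_rot: [-0.001, 0.727, 0.686, -0.001]
force: [0.1, -0.2, -0.6]
opening: 0.131
finger_force: 60.0
```

Call:
step_arm(
  motion=[
    [[0,0,0],[0,0,0]],
    [[0,0,0],[0,0,0]],
    [[0,0,0],[0,0,0]],
    [[0,0,0],[0,0,0]],
  ],
  jaw=60,
)

```text
t: 21.0
tool_pos: [0.5758, 0.1091, 0.2076]
ee_rot: [-0.001, 0.727, 0.686, -0.001]
force: [0.4, 0.7, -0.1]
opening: 0.6
finger_force: 0.0
```

Call:
step_arm(
  motion=[
    [[0,0,-0.03],[0,0,0]],
    [[0,0,-0.06],[0,0,0]],
    [[-0.02,-0.02,-0.07],[0,0,0]],
    [[-0.06,-0.05,-0.07],[0,0,0]],
    [[-0.1,-0.09,-0.07],[0,0,0]],
  ],
)

```text
t: 21.62
tool_pos: [0.4798, 0.0132, 0.2779]
ee_rot: [-0.001, 0.727, 0.686, -0.001]
force: [-0.6, -1.1, 1.7]
opening: 0.598
finger_force: 0.0
```

```bash
python3 - <<'E'
from h import *
s=get_state(); print(s['force'],s['tool_pos'])
snap('top','t4');snap('scene','s4')
cv2.imwrite('pics/j4.png',np.hstack([cv2.resize(cv2.imread('pics/t4.png')[110:250,180:340],None,fx=2.5,fy=2.5),cv2.resize(cv2.imread('pics/s4.png')[90:230,270:410],(350,350))]))
goto([.465,-.014,.2],.12)
ms=masks(('cast_a',));print(fit((.465,-.014),ms))
E
```

```text
[-0.64879491 -1.14163116  1.65015059] [0.47984314 0.01316875 0.27787831]
shift [-0.0249 -0.011   0.0785] turn [-0.003 -0.004 -0.184] yaw now -0.064
(array([ 0.466, -0.013,  0.152]), np.float64(0.438), np.float64(0.502), ['top', 'scene'])
```

View pics/j4.png

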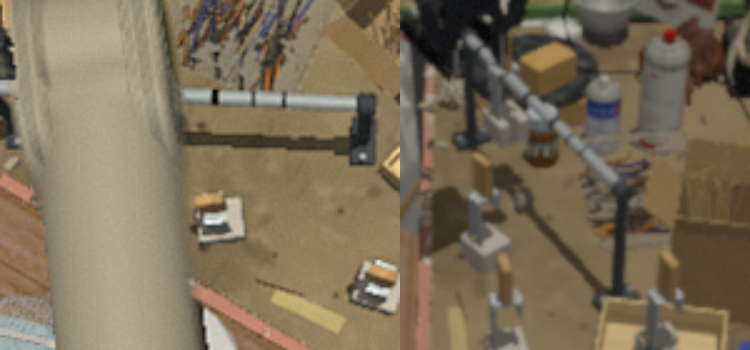

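Call:
step_arm(
  motion=[
    [[-0.012,-0.005,0.03],[0,0,-0.06]],
    [[-0.024,-0.01,0.06],[0,0,-0.13]],
    [[-0.024,-0.01,0.1],[-0.003,-0.004,-0.19]],
    [[-0.024,-0.01,0.14],[-0.003,-0.004,-0.19]],
    [[-0.024,-0.01,0.153],[-0.003,-0.004,-0.19]],
  ],
)

```text
t: 22.55
tool_pos: [0.4677, -0.0089, 0.1229]
ee_rot: [0.001, 0.659, 0.752, -0.004]
force: [0.7, -0.3, -0.0]
opening: 0.605
finger_force: 0.0
```

Call:
step_arm(
  motion=[
    [[0,0,0],[0,0,0]],
    [[0,0,0],[0,0,0]],
    [[0,0,0],[0,0,0]],
    [[0,0,0],[0,0,0]],
    [[0,0,0],[0,0,0]],
  ],
  jaw=0,
)

```text
t: 23.18
tool_pos: [0.4692, -0.0087, 0.1258]
ee_rot: [0.001, 0.659, 0.752, -0.001]
force: [-2.3, 0.4, 6.3]
opening: 0.13
finger_force: 61.7
```

Call:
step_arm(
  motion=[
    [[0,0,-0.03],[0,0,0]],
    [[0,0,-0.06],[0,0,0]],
    [[0,0,-0.09],[0,0,0]],
    [[0,0,-0.115],[0,0,0]],
    [[0,0,-0.121],[0,0,0]],
  ],
)

```text
t: 23.8
tool_pos: [0.4691, -0.0084, 0.2471]
ee_rot: [0.002, 0.659, 0.752, -0.0]
force: [-0.1, -0.1, -1.8]
opening: 0.133
finger_force: 60.6
```

```bash
python3 - <<'E'
from h import *
u=lambda y,z,dx=0:[.571+.0575*y+dx,.0229+y-.0575*dx,z]
goto(u(-.15,.245,-.09),-.0575);goto(u(-.15,.245),-.0575)
snap('scene','s5');viewer.read_camera('top')
for c in('top','scene'):
    for d in spotter.place_of(c,'cast_a_eye'):
        w=atz(c,d['point'],.188); print(c,round(d['confidence'],2),np.round(w,3))
E
```

```text
shift [-0.1129 -0.0117  0.0024] turn [0.002 0.002 0.189] yaw now 0.132
shift [-0.1299  0.0768  0.0026] turn [0.002 0.002 0.189] yaw now 0.132
top 0.52 [ 0.473 -0.021  0.188]
top 0.44 [ 0.254 -0.306  0.188]
scene 0.86 [0.504 0.039 0.188]
scene 0.66 [ 0.42  -0.102  0.188]
scene 0.61 [0.571 0.105 0.188]
```

Call:
step_arm(
  motion=[
    [[-0.03,-0.003,0],[0,0,0.05]],
    [[-0.06,-0.006,0],[0,0,0.1]],
    [[-0.09,-0.009,0.001],[0,0,0.15]],
    [[-0.113,-0.012,0.002],[0.002,0.002,0.189]],
    [[-0.113,-0.012,0.002],[0.002,0.002,0.189]],
  ],
)

```text
t: 24.62
tool_pos: [0.471, -0.1244, 0.244]
ee_rot: [-0.0, 0.729, 0.685, -0.002]
force: [-0.4, 0.2, -2.3]
opening: 0.135
finger_force: 60.6
```

Call:
step_arm(
  motion=[
    [[0,0.025,0],[0,0,0]],
    [[0,0.05,0],[0,0,0]],
    [[0,0.075,0],[0,0,0]],
    [[0,0.09,0],[0,0,0]],
    [[0,0.09,0],[0,0,0]],
  ],
)

```text
t: 25.25
tool_pos: [0.5618, -0.1265, 0.2432]
ee_rot: [-0.0, 0.727, 0.687, -0.003]
force: [-0.6, -0.5, -2.9]
opening: 0.131
finger_force: 60.6
```

```bash
python3 - <<'E'
from h import *
u=lambda y,z,dx=0:[.571+.0575*y+dx,.0229+y-.0575*dx,z]
s=get_state();print(s['force'],s['opening'])
goto(u(-.15,.209),-.0575);goto(u(.021,.209),-.0575)
E
```

```text
[-0.59020546 -0.49046237 -2.91338404] 0.13135196495714177
shift [-0.0005  0.0007  0.0342] turn [-0.004  0.003  0.002] yaw now -0.056
shift [0.1708 0.001  0.0336] turn [-0.004  0.003  0.002] yaw now -0.056
```

Call:
step_arm(
  motion=[
    [[0,0.001,0.012],[0,0,0]],
    [[0,0.001,0.024],[0,0,0]],
    [[0,0.001,0.032],[0,0,0]],
    [[0,0.001,0.034],[0,0,0]],
    [[0,0.001,0.034],[0,0,0]],
  ],
)

```text
t: 25.88
tool_pos: [0.5623, -0.1273, 0.2103]
ee_rot: [-0.0, 0.727, 0.687, -0.001]
force: [-0.3, 0.3, -1.9]
opening: 0.13
finger_force: 60.6
```

Call:
step_arm(
  motion=[
    [[0.025,0,0],[0,0,0]],
    [[0.065,0,0],[0,0,0]],
    [[0.11,0,0],[0,0,0]],
    [[0.15,0,0],[0,0,0]],
    [[0.173,0,0],[0,0,0]],
  ],
)

```text
t: 26.5
tool_pos: [0.5724, 0.0482, 0.2102]
ee_rot: [-0.0, 0.726, 0.688, -0.001]
force: [0.2, -1.0, -1.6]
opening: 0.131
finger_force: 60.6
```

Call:
step_arm(
  motion=[
    [[0,0,0.001],[0,0,0]],
    [[0,0,0.002],[0,0,0]],
    [[0,0,0.002],[0,0,0]],
  ],
)

```text
t: 26.88
tool_pos: [0.5721, 0.044, 0.2079]
ee_rot: [0.0, 0.728, 0.686, -0.001]
force: [-0.2, -1.1, -2.4]
opening: 0.133
finger_force: 60.6
```

```bash
python3 - <<'E'
from h import *
u=lambda y,z,dx=0:[.571+.0575*y+dx,.0229+y-.0575*dx,z]
s=get_state();print(s['force'],s['opening'])
goto(u(.021,.208),-.0575)
E
```

```text
[-0.15620524 -1.05955762 -2.3848711 ] 0.13338401024388138
shift [-0.0001  0.0001 -0.0001] turn [-0.002  0.002 -0.001] yaw now -0.059
```

Call:
step_arm(
  motion=[
    [[0,0,0],[0,0,0]],
    [[0,0,0],[0,0,0]],
    [[0,0,0],[0,0,0]],
    [[0,0,0],[0,0,0]],
  ],
  jaw=60,
)

```text
t: 27.38
tool_pos: [0.5722, 0.0453, 0.2079]
ee_rot: [-0.0, 0.727, 0.687, -0.001]
force: [0.5, -0.1, -0.1]
opening: 0.6
finger_force: 0.0
```

Call:
step_arm(
  motion=[
    [[0,0,-0.03],[0,0,0]],
    [[0,0,-0.065],[0,0,0]],
    [[-0.02,-0.015,-0.07],[0,0,0.04]],
    [[-0.06,-0.05,-0.07],[0,0,0.08]],
    [[-0.11,-0.085,-0.07],[0,0,0.12]],
  ],
)

```text
t: 28.0
tool_pos: [0.4805, -0.0603, 0.278]
ee_rot: [0.001, 0.767, 0.642, -0.002]
force: [0.2, -1.4, 1.4]
opening: 0.599
finger_force: 0.0
```

```bash
python3 - <<'E'
from h import *
goto([.39,-.192,.22],-.25)
E
```

```text
shift [-0.1454 -0.0658  0.0586] turn [-0.002  0.004  0.073] yaw now -0.177
```

Call:
step_arm(
  motion=[
    [[-0.04,-0.018,0.01],[0,0,0.02]],
    [[-0.09,-0.041,0.02],[0,0,0.04]],
    [[-0.135,-0.06,0.03],[0,0,0.06]],
    [[-0.145,-0.066,0.058],[-0.002,0.004,0.073]],
    [[-0.145,-0.066,0.058],[-0.002,0.004,0.073]],
  ],
)

```text
t: 28.62
tool_pos: [0.3892, -0.1911, 0.2197]
ee_rot: [-0.002, 0.79, 0.613, 0.001]
force: [0.6, 0.2, 0.6]
opening: 0.6
finger_force: 0.0
```

```bash
python3 - <<'E'
from h import *
snap('top','t6');snap('scene','s6')
cv2.imwrite('pics/j6.png',np.hstack([cv2.resize(cv2.imread('pics/t6.png')[120:240,170:350],None,fx=2.5,fy=2.5),cv2.resize(cv2.imread('pics/s6.png')[90:210,280:400],(300,300))]))
goto([.39,-.192,.125],-.25)
for c in('top','scene'):
    for d in spotter.place_of(c,'cast_a_eye'):
        w=atz(c,d['point'],.188); print(c,round(d['confidence'],2),np.round(w,3))
E
```

```text
shift [-0.0022 -0.0006  0.0964] turn [ 0.001 -0.002  0.001] yaw now -0.249
top 0.83 [0.571 0.039 0.188]
```

View pics/j6.png

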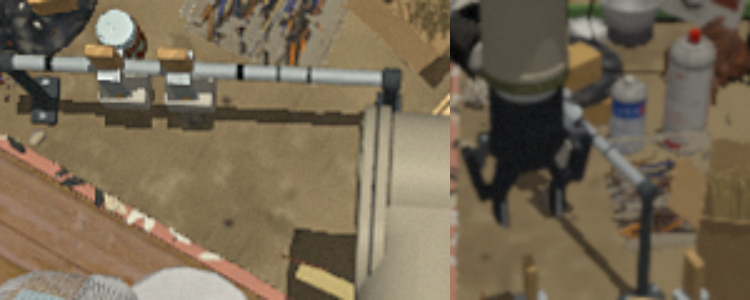

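Call:
step_arm(
  motion=[
    [[-0.001,0,0.03],[0,0,0]],
    [[-0.002,0,0.065],[0,0,0]],
    [[-0.002,0,0.09],[0,0,0]],
    [[-0.002,0,0.096],[0,0,0]],
    [[-0.002,0,0.096],[0,0,0]],
  ],
)

```text
t: 29.45
tool_pos: [0.3907, -0.1923, 0.1254]
ee_rot: [0.0, 0.789, 0.614, 0.0]
force: [-0.5, -0.8, 0.6]
opening: 0.6
finger_force: 0.0
```

Call:
step_arm(
  motion=[
    [[0,0,0],[0,0,0]],
    [[0,0,0],[0,0,0]],
    [[0,0,0],[0,0,0]],
    [[0,0,0],[0,0,0]],
    [[0,0,0],[0,0,0]],
  ],
  jaw=0,
)

```text
t: 30.08
tool_pos: [0.3904, -0.1926, 0.1251]
ee_rot: [-0.0, 0.79, 0.613, 0.001]
force: [-1.8, -0.3, 6.2]
opening: 0.129
finger_force: 62.6
```

Call:
step_arm(
  motion=[
    [[0,0,-0.03],[0,0,0]],
    [[0,0,-0.06],[0,0,0]],
    [[0,0,-0.09],[0,0,0]],
    [[0,0,-0.115],[0,0,0]],
    [[0,0,-0.121],[0,0,0]],
  ],
)

```text
t: 30.7
tool_pos: [0.3905, -0.1928, 0.2465]
ee_rot: [-0.0, 0.79, 0.613, 0.002]
force: [0.5, 0.3, -2.5]
opening: 0.131
finger_force: 61.8
```

```bash
python3 - <<'E'
from h import *
u=lambda y,z,dx=0:[.571+.0575*y+dx,.0229+y-.0575*dx,z]
s=get_state();print(s['force'],s['opening'])
goto(u(-.15,.245,-.09),-.0575)
E
```

```text
[ 0.52669363  0.33990491 -2.53556831] 0.13124425944081117
shift [0.089  0.0618 0.0019] turn [ 0.002 -0.002 -0.193] yaw now -0.25
```

Call:
step_arm(
  motion=[
    [[0.022,0.015,0],[0,0,-0.05]],
    [[0.044,0.03,0],[0,0,-0.1]],
    [[0.067,0.046,0.001],[0,0,-0.15]],
    [[0.089,0.062,0.002],[0.002,-0.002,-0.193]],
    [[0.089,0.062,0.002],[0.002,-0.002,-0.193]],
  ],
)

```text
t: 31.32
tool_pos: [0.4727, -0.12, 0.243]
ee_rot: [0.0, 0.726, 0.688, -0.002]
force: [-0.2, -0.2, -0.9]
opening: 0.13
finger_force: 61.7
```

Call:
step_arm(
  motion=[
    [[0,0.025,0],[0,0,0]],
    [[0,0.05,0],[0,0,0]],
    [[0,0.075,0],[0,0,0]],
    [[0,0.09,0],[0,0,0]],
    [[0,0.09,0],[0,0,0]],
  ],
)

```text
t: 31.95
tool_pos: [0.5615, -0.1279, 0.2428]
ee_rot: [-0.001, 0.728, 0.686, -0.002]
force: [-0.2, 0.3, -0.8]
opening: 0.13
finger_force: 61.6
```

```bash
python3 - <<'E'
from h import *
u=lambda y,z,dx=0:[.571+.0575*y+dx,.0229+y-.0575*dx,z]
s=get_state();print(s['force'],s['opening'])
goto(u(-.15,.209),-.0575);goto(u(-.045,.209),-.0575)
E
```

```text
[-0.21145828  0.27109493 -0.81557054] 0.12975830856308807
shift [0.0009 0.0009 0.0338] turn [-0.003  0.002 -0.001] yaw now -0.059
shift [0.1061 0.0008 0.0336] turn [-0.003  0.002 -0.001] yaw now -0.059
```

Call:
step_arm(
  motion=[
    [[0,0.001,0.012],[0,0,0]],
    [[0,0.001,0.024],[0,0,0]],
    [[0,0.001,0.032],[0,0,0]],
    [[0,0.001,0.034],[0,0,0]],
    [[0,0.001,0.034],[0,0,0]],
  ],
)

```text
t: 32.58
tool_pos: [0.5629, -0.1269, 0.2097]
ee_rot: [-0.001, 0.727, 0.687, -0.001]
force: [-0.2, -0.2, -2.0]
opening: 0.13
finger_force: 61.6
```

```bash
python3 - <<'E'
from h import *
s=get_state();print(s['force'],s['opening'])
ms=masks(('cast_a',));print(fit((.5624,-.127),ms,.084,(-.06,)))
u=lambda y,z,dx=0:[.571+.0575*y+dx,.0229+y-.0575*dx,z]
goto(u(-.045,.209),-.0575)
E
```

```text
[-0.15237392 -0.19959591 -1.99937647] 0.12991941873846266
(array([ 0.563, -0.131, -0.041]), np.float64(1.158), np.float64(1.219), ['top', 'scene'])
shift [ 0.1051 -0.0007  0.001 ] turn [-0.001  0.     0.   ] yaw now -0.057
```

Call:
step_arm(
  motion=[
    [[0.02,0,0],[0,0,0]],
    [[0.045,0,0],[0,0,0]],
    [[0.075,0,0],[0,0,0]],
    [[0.096,0,0],[0,0,0]],
    [[0.105,0,0.001],[0,0,0]],
  ],
)

```text
t: 33.4
tool_pos: [0.5692, -0.0207, 0.2088]
ee_rot: [-0.001, 0.726, 0.687, -0.0]
force: [0.3, 0.1, -0.6]
opening: 0.134
finger_force: 61.7
```

Call:
step_arm(
  motion=[
    [[0,0,0.001],[0,0,0]],
    [[0,0,0.001],[0,0,0]],
    [[0,0,0.001],[0,0,0]],
  ],
)

```text
t: 33.78
tool_pos: [0.5688, -0.0232, 0.2078]
ee_rot: [-0.0, 0.727, 0.686, -0.001]
force: [0.9, -0.5, -0.6]
opening: 0.131
finger_force: 61.7
```

Call:
step_arm(
  motion=[
    [[0,0,0],[0,0,0]],
    [[0,0,0],[0,0,0]],
    [[0,0,0],[0,0,0]],
    [[0,0,0],[0,0,0]],
  ],
  jaw=60,
)

```text
t: 34.28
tool_pos: [0.5689, -0.0221, 0.2077]
ee_rot: [-0.001, 0.727, 0.687, -0.001]
force: [0.1, -1.3, 0.8]
opening: 0.605
finger_force: 0.0
```

Call:
step_arm(
  motion=[
    [[0,0,-0.03],[0,0,0]],
    [[0,0,-0.065],[0,0,0]],
    [[-0.04,0,-0.08],[0,0,0]],
    [[-0.09,0,-0.08],[0,0,0]],
    [[-0.14,0,-0.08],[0,0,0]],
  ],
)

```text
t: 34.9
tool_pos: [0.5611, -0.163, 0.288]
ee_rot: [-0.0, 0.727, 0.687, -0.0]
force: [0.4, -0.0, -0.7]
opening: 0.598
finger_force: 0.0
```

Call:
step_arm(
  motion=[
    [[-0.05,0,0],[0,0,0]],
    [[-0.1,-0.005,0],[0,0,0]],
    [[-0.15,-0.007,0],[0,0,0]],
    [[-0.2,-0.01,0],[0,0,0]],
    [[-0.225,-0.01,0],[0,0,0]],
  ],
)

```text
t: 35.52
tool_pos: [0.5366, -0.3891, 0.2876]
ee_rot: [-0.001, 0.728, 0.685, -0.001]
force: [0.0, 0.9, 0.4]
opening: 0.599
finger_force: 0.0
```

```bash
python3 - <<'E'
from h import *
snap('top','t7');snap('scene','s7')
cv2.imwrite('pics/j7.png',np.hstack([cv2.resize(cv2.imread('pics/t7.png')[125:195,180:325],None,fx=3.5,fy=3.5),cv2.resize(cv2.imread('pics/s7.png')[95:183,285:395],(290,245))]))
s=get_state();print(s['t'],s['force'],s['opening'])
goto([.536,-.434,.064],-.057)
P=[]
for c in('top','scene'):
    for d in spotter.place_of(c,'keeper'): print(c,round(d['confidence'],2),np.round(atz(c,d['point'],0),3))
    for d in spotter.place_of(c,'cast_a_eye'): print(' eye',c,round(d['confidence'],2),np.round(atz(c,d['point'],.188),3))
    for n in('tray','short_a'):
        for d in spotter.place_of(c,n)[:2]: print(n,c,round(d['confidence'],2),np.round(atz(c,d['point'],0),3))
E
```

```text
35.625 [ 0.46428678 -0.18078429  1.10751152] 0.6036384060044704
shift [-0.0443  0.0031  0.2235] turn [-0.003  0.002 -0.005] yaw now -0.062
top 0.68 [ 0.527 -0.435  0.   ]
top 0.6 [0.611 0.15  0.   ]
 eye top 0.63 [0.567 0.037 0.188]
short_a top 0.67 [ 0.254 -0.332  0.   ]
scene 0.66 [ 0.541 -0.441  0.   ]
 eye scene 0.79 [0.574 0.045 0.188]
 eye scene 0.52 [ 0.568 -0.022  0.188]
 eye scene 0.31 [0.58  0.111 0.188]
tray scene 0.87 [ 0.535 -0.292  0.   ]
tray scene 0.49 [0.697 0.073 0.   ]
short_a scene 0.74 [ 0.551 -0.28   0.   ]
```

View pics/j7.png

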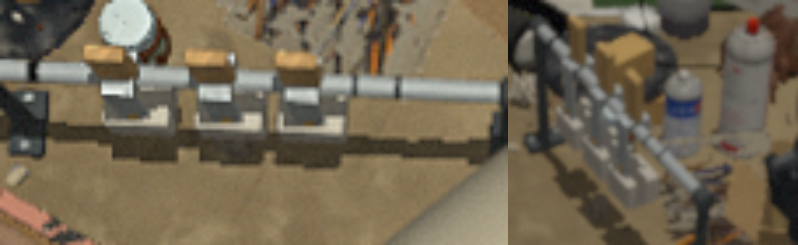

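Call:
step_arm(
  motion=[
    [[-0.03,0.002,0.05],[0,0,0]],
    [[-0.044,0.003,0.11],[0,0,0]],
    [[-0.044,0.003,0.17],[-0.003,0.002,-0.005]],
    [[-0.044,0.003,0.21],[-0.003,0.002,-0.005]],
    [[-0.044,0.003,0.224],[-0.003,0.002,-0.005]],
  ],
)

```text
t: 36.65
tool_pos: [0.5379, -0.4287, 0.0614]
ee_rot: [-0.002, 0.725, 0.689, 0.001]
force: [0.6, 0.5, -0.1]
opening: 0.599
finger_force: 0.0
```

Call:
step_arm(
  motion=[
    [[0,0,0],[0,0,0]],
    [[0,0,0],[0,0,0]],
    [[0,0,0],[0,0,0]],
    [[0,0,0],[0,0,0]],
    [[0,0,0],[0,0,0]],
  ],
  jaw=0,
)

```text
t: 37.28
tool_pos: [0.5391, -0.4306, 0.0652]
ee_rot: [0.001, 0.725, 0.689, 0.001]
force: [0.5, 0.2, 7.1]
opening: 0.133
finger_force: 60.6
```

Call:
step_arm(
  motion=[
    [[0,0,-0.04],[0,0,0]],
    [[0,0,-0.09],[0,0,0]],
    [[0,0,-0.14],[0,0,0]],
    [[0,0,-0.19],[0,0,0]],
    [[0,0,-0.24],[0,0,0]],
  ],
)

```text
t: 37.9
tool_pos: [0.5378, -0.4303, 0.3056]
ee_rot: [-0.0, 0.725, 0.688, 0.001]
force: [0.8, -0.5, -1.1]
opening: 0.13
finger_force: 59.4
```

```bash
python3 - <<'E'
from h import *
u=lambda y,z,dx=0:[.571+.0575*y+dx,.0229+y-.0575*dx,z]
s=get_state();print(s['force'],s['opening'],s['tool_pos'])
goto(u(-.1,.3),-.0575)
E
```

```text
[ 0.81465102 -0.52970212 -1.06980691] 0.1298322981252908 [ 0.53778266 -0.43028171  0.30561196]
shift [0.3541 0.009  0.0063] turn [ 0.002 -0.002  0.005] yaw now -0.052
```

Call:
step_arm(
  motion=[
    [[0.05,0.001,0],[0,0,0]],
    [[0.1,0.002,0],[0,0,0]],
    [[0.16,0.004,0],[0,0,0]],
    [[0.22,0.006,0],[0,0,0]],
    [[0.27,0.007,0],[0,0,0]],
  ],
)

```text
t: 38.52
tool_pos: [0.5591, -0.1586, 0.3042]
ee_rot: [-0.0, 0.725, 0.689, 0.002]
force: [-0.1, 0.3, -0.7]
opening: 0.13
finger_force: 59.4
```

Call:
step_arm(
  motion=[
    [[0.04,0.001,0],[0,0,0]],
    [[0.075,0.002,0],[0,0,0]],
    [[0.088,0.002,0],[0.002,-0.002,0.005]],
    [[0.088,0.002,0],[0.002,-0.002,0.005]],
    [[0.088,0.002,0],[0.002,-0.002,0.005]],
  ],
)

```text
t: 39.15
tool_pos: [0.5653, -0.0754, 0.3046]
ee_rot: [0.0, 0.728, 0.686, -0.0]
force: [-0.1, -0.4, -0.6]
opening: 0.125
finger_force: 59.4
```

```bash
python3 - <<'E'
from h import *
u=lambda y,z,dx=0:[.571+.0575*y+dx,.0229+y-.0575*dx,z]
s=get_state();print(s['force'],s['opening'],s['tool_pos'])
goto(u(-.096,.214),-.0575)
E
```

```text
[-0.09469381 -0.41220552 -0.58207664] 0.12461528620835745 [ 0.56526292 -0.07538631  0.30457427]
shift [0.0023 0.0001 0.0906] turn [-0.     0.001 -0.002] yaw now -0.059
```

Call:
step_arm(
  motion=[
    [[0.002,0,0.02],[0,0,0]],
    [[0.002,0,0.04],[0,0,0]],
    [[0.002,0,0.055],[0,0,0]],
    [[0.002,0,0.068],[0,0,0]],
    [[0.002,0,0.075],[0,0,0]],
  ],
)

```text
t: 39.78
tool_pos: [0.5655, -0.0719, 0.2288]
ee_rot: [-0.0, 0.727, 0.686, -0.0]
force: [0.5, -0.1, -1.0]
opening: 0.13
finger_force: 59.4
```

Call:
step_arm(
  motion=[
    [[0,0,0.006],[0,0,0]],
    [[0,0,0.011],[0,0,0]],
    [[0,0,0.014],[0,0,0]],
    [[0,0,0.014],[0,0,0]],
  ],
)

```text
t: 40.28
tool_pos: [0.5657, -0.0714, 0.2154]
ee_rot: [-0.0, 0.727, 0.687, -0.0]
force: [-0.8, -0.6, -1.2]
opening: 0.133
finger_force: 59.4
```

```bash
python3 - <<'E'
from h import *
u=lambda y,z,dx=0:[.571+.0575*y+dx,.0229+y-.0575*dx,z]
s=get_state();print(s['force'],s['opening'],s['tool_pos'])
goto(u(-.096,.213),-.0575)
snap('scene','s8')
E
```

```text
[-0.7677701  -0.61184901 -1.21774684] 0.13259205295147714 [ 0.56566407 -0.07141957  0.21535091]
shift [-0.0017 -0.0001  0.0024] turn [-0.001  0.     0.001] yaw now -0.057
```

Lower the last bit, release, rise and swing clear.

Call:
step_arm(
  motion=[
    [[-0.002,0,0.001],[0,0,0]],
    [[-0.002,0,0.003],[0,0,0]],
    [[-0.002,0,0.003],[0,0,0]],
  ],
)

```text
t: 40.7
tool_pos: [0.5657, -0.0739, 0.2131]
ee_rot: [0.0, 0.727, 0.687, -0.0]
force: [-2.7, -0.3, 5.3]
opening: 0.129
finger_force: 60.4
```

Call:
step_arm(
  motion=[
    [[0,0,0],[0,0,0]],
    [[0,0,0],[0,0,0]],
    [[0,0,0],[0,0,0]],
    [[0,0,0],[0,0,0]],
  ],
  jaw=60,
)

```text
t: 41.2
tool_pos: [0.5655, -0.0735, 0.2124]
ee_rot: [-0.0, 0.727, 0.687, -0.0]
force: [0.3, 0.1, 0.5]
opening: 0.597
finger_force: 0.0
```

Call:
step_arm(
  motion=[
    [[0,0,-0.03],[0,0,0]],
    [[0,0,-0.07],[0,0,0]],
    [[-0.04,0,-0.13],[0,0,0]],
    [[-0.09,0,-0.16],[0,0,0]],
    [[-0.15,0,-0.16],[0,0,0]],
  ],
)

```text
t: 41.82
tool_pos: [0.5583, -0.2226, 0.3749]
ee_rot: [0.001, 0.726, 0.688, 0.001]
force: [0.1, 0.4, -0.2]
opening: 0.603
finger_force: 0.0
```

Call:
step_arm(
  motion=[
    [[-0.06,-0.01,0],[0,0,0.08]],
    [[-0.12,-0.02,0],[0,0,0.16]],
    [[-0.18,-0.03,0],[0,0,0.24]],
    [[-0.24,-0.04,0],[0,0,0.32]],
    [[-0.3,-0.05,0],[0,0,0.4]],
  ],
)

```text
t: 42.45
tool_pos: [0.4901, -0.5201, 0.3721]
ee_rot: [-0.0, 0.849, 0.528, -0.0]
force: [1.2, -0.5, 1.1]
opening: 0.6
finger_force: 0.0
```

```bash
python3 - <<'E'
from h import *
snap('top','t9');snap('scene','s9')
cv2.imwrite('pics/j9.png',np.hstack([cv2.resize(cv2.imread('pics/t9.png')[125:225,180:410],None,fx=2,fy=2),cv2.resize(cv2.imread('pics/s9.png')[95:265,285:415],None,fx=2.4,fy=2.4)[:200*2][:200] if 0 else cv2.resize(cv2.imread('pics/s9.png')[95:265,285:415],(153,200))]) )
cv2.imwrite('pics/j9.png',np.vstack([cv2.resize(cv2.imread('pics/t9.png')[125:215,180:400],(770,315)),np.hstack([cv2.resize(cv2.imread('pics/s9.png')[95:205,285:395],(280,280)),cv2.resize(cv2.imread('pics/s9.png')[150:260,325:435],(280,280)),np.zeros((280,210,3),np.uint8)])]))
for c in('top','scene'):
    for n,z in(('keeper_eye',.188),('cast_a_eye',.188),('tray',0),('short_a',.005)):
        for d in spotter.place_of(c,n)[:4]: print(n,c,round(d['confidence'],2),np.round(d['point'],1),np.round(atz(c,d['point'],z),3))
print(get_state()['tool_pos'],get_state()['t'])
E
```

```text
keeper_eye top 0.57 [288.4 152. ] [ 0.554 -0.081  0.188]
keeper_eye top 0.37 [187.9 146.3] [0.572 0.177 0.188]
cast_a_eye top 0.74 [244.  149.2] [0.563 0.033 0.188]
tray top 0.91 [363.8 175.9] [ 0.528 -0.29   0.   ]
short_a top 0.83 [362.8 170. ] [ 0.545 -0.287  0.005]
short_a top 0.47 [221.4 154.1] [0.596 0.124 0.005]
keeper_eye scene 0.69 [343.6 148.6] [ 0.567 -0.09   0.188]
cast_a_eye scene 0.67 [319.7 127.1] [0.57  0.049 0.188]
tray scene 0.81 [373.5 234.9] [ 0.543 -0.29   0.   ]
tray scene 0.36 [346.8 154.2] [0.708 0.085 0.   ]
tray scene 0.27 [324.3 154.2] [0.639 0.131 0.   ]
short_a scene 0.84 [375.4 235.4] [ 0.543 -0.299  0.005]
[ 0.49162875 -0.51695481  0.37282524] 42.95
```

View pics/j9.png

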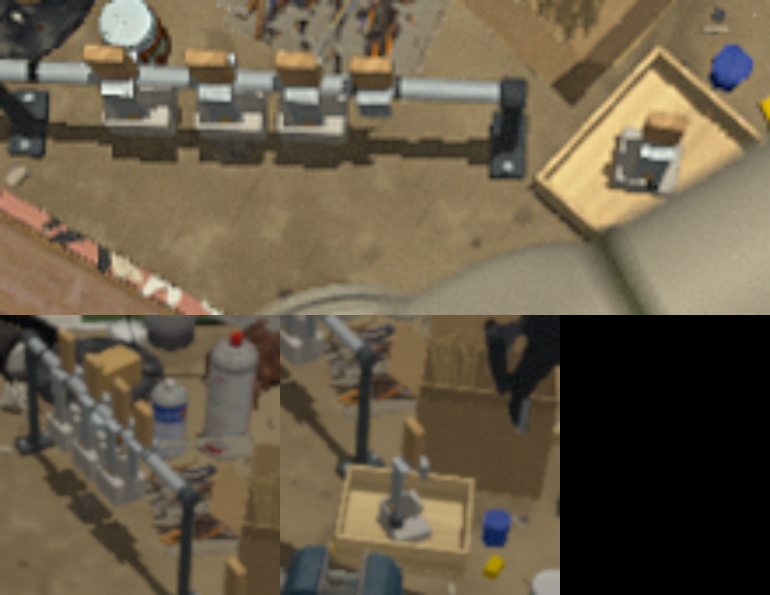

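```bash
python3 - <<'E'
from h import *
u=lambda y:(.571+.0575*y,.0229+y)
K=[(-16,-12,-12,12,0,44),(-6,6,-15,15,46,96)]
S=5
im=cv2.resize(cv2.imread('pics/t9.png')[130:175,190:305],None,fx=S,fy=S,interpolation=2)
sc=cv2.resize(cv2.imread('pics/s9.png')[100:170,290:360],None,fx=5,fy=5,interpolation=2)
def draw(im,cam,off,x,y,z,boxes):
    for b in boxes:
        m=render(cam,x,y,-.0575,z,[b])
        P=[]
        c,s=np.cos(-.0575),np.sin(-.0575)
        for i in b[:2]:
            for j in b[2:4]:
                for k in b[4:]: P.append((proj(cam,[x+(c*i-s*j)/1e3,y+(s*i+c*j)/1e3,z+k/1e3])-off+.5)*S)
        cv2.polylines(im,[cv2.convexHull(np.array(P).astype(np.int32))],True,(0,0,255) if b[5]<50 else (0,255,0),1)
for t,boxes,z in((.087,BOX,.082),(.021,BOX,.082),(-.045,BOX,.082),(-.1,K,.148)):
    bb=[b for b in boxes if b in (BOX[0],BOX[4]) or boxes is K]
    draw(im,'top',np.array([190,130]),*u(t),z,bb); draw(sc,'scene',np.array([290,100]),*u(t),z,bb)
sc=sc[:,:350]; H=max(im.shape[0]+sc.shape[0],1); W=max(im.shape[1],sc.shape[1])
o=np.zeros((H,W,3),np.uint8); o[:im.shape[0],:im.shape[1]]=im; o[im.shape[0]:,:sc.shape[1]]=sc
cv2.imwrite('pics/ov.png',o); print(o.shape)
E
```

```text
(575, 575, 3)
```

View pics/ov.png

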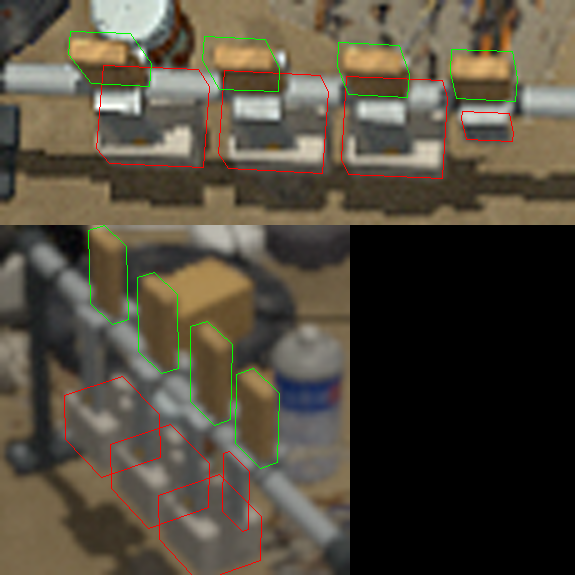

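```bash
python3 -c "
from cell import workorder
print(workorder.hand_in())"
```

```text
the job is handed in; nothing more can be done
None
```

The job is handed in, with no verdict shown. The last pictures show the one short-poured cast upright in the tray, all three sound casts hanging on bands 0, 1 and 2, and the keeper back astride the bar between the lines, each within a few millimetres of its mark.

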